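# Jack up the front of the bench polisher and hold it

### The arm

A 7-joint arm with a two-finger parallel gripper is mounted at the origin on a cart in front of the work surface, level with it; the furniture and walls round the work are solid. World frame = base frame: x ahead of the robot, y to its left, z up, the work surface at z = 0. Lengths are in m, angles in rad, forces in N, time in s.
With the tool pointing down it reaches from about 0.425 to 0.925 m from the base axis. Payload 6.8 kg.
Tool frame: the origin (TCP) lies between the finger pads; the fingertips stand 22 mm ahead of it and the grasp point (between the pads) lies 3 mm ahead of it (bot.tip_reach is the distance from the TCP to the fingertips, in m); z points along the fingers, x is the direction in which the jaws open and shut, and the axes are right-handed (so a half turn about z gives the same grasp; the last joint's range is limited). The gripper opens to 85 mm and grips with 20 to 120 N. Pads are 22 mm wide; open, the fingers measure 114 mm over their backs; the gripper's body (76 mm by 85 mm) begins 54 mm behind the grasp point. The pads swing forward as they close: fully open they stand 13 mm farther back than shut.
Start: joints at [1.005, 0.477, 0.022, 1.555, -0.011, 1.109, -0.083], TCP at [0.298, -0.606, 0.253] pointing down, gripper open.
Joint ranges: [-2.96, 2.96], [-0.34, 2.1], [-1.41, 1.46], [0.24, 2.44], [-1.37, 4.51], [0.17, 1.92], [-2.96, 2.96]. Speed limits (rad/s): [2.39, 2.39, 3.14, 3.14, 3.14, 3.14, 3.14].

### API

Orientations are given as a unit quaternion [w, x, y, z].
In Python, from station import bot gives the robot as it stands.
- The arm moves only by the tool step_arm, never from a script. Its argument "targets" is a list of rows, each a list of 5 numbers: the shift along the tool's x, y, z in mm, then the turn about the tool's z in degrees, then the closure, from 0 (fully open) to 1 (shut). In form: [[dx, dy, dz, spin, jaw], ...]. A call has 1 to 20 rows; each row is the pose to reach, as a shift and turn from the pose commanded when the call began, along the tool's axes at that moment; what a row does not reach only later rows make up. A row lasts 1/12 s, in which the tool goes at most 41.7 mm and 7.16 degrees, less where a joint would pass 70% of its speed; a pose out of reach is approached as far as the arm can. A call with a gripper value outside its range is refused whole. The fingers move at their own pace and stop on an object; "newtons" is the grip in N (left out, the last holds). Time passes only in rows, so rows that repeat a pose let the fingers close. It gives the time, the measured TCP pose, the force and the opening at its end, in the units of the state.
- bot.get_obs(): the state, without advancing time (a new reading comes with each control period).
- bot.read_camera(name): name is "side" or "top"; returns a dict with "frame" (420x560x3 uint8, red, green, blue), "z_map" (420x560 float32, m along the optical axis (not along the pixel's ray), 0 where there is no reading), "fov_y" (degrees; the focal length in pixels is half the picture's height over the tangent of half this angle, whatever the lens; pixels are square), "cx", "cy" (the principal point, pixels), "R" (3x3) and "t" (3): a world point X has camera coordinates R X + t. Camera axes: x right, y down, z forward; pixel columns grow to the right and rows downward; lengths in m; the calibration is good to about 2 mm. A picture is of the moment at which its call begins.
- bot.hand_in(): hands the job in, once; it reports no verdict.
The state is a dict: "t": time; "q": joint angles; "joint_vel": joint speeds; "joint_torque": joint torques, N m; "eef_pos": TCP position; "tool_rot": TCP orientation; "contact_force": force on the tool from outside, world axes, zero at the start; "torque": the same for the moment, N m; "gripper_width": opening from 0.0 (shut) to 1.0 (fully open).
Only numpy, scipy, OpenCV 4.12 (cv2) and the standard library are available. Lean on these libraries where they do the work, as an engineer would, in place of code of your own. Each camera call takes 0.05 s, during which the arm holds its last target.

### The job

I want to pack up the front of the bench polisher. Lift out the loose board that stands in the two channels before it and lean it in the rack, its foot behind the rack's front strip and its back on the bar; then stand the lever jack in front with its saddle centred under the round steel lift pad, let go of it, and press the jack's handle down to its stop so that the polisher's front rises. Finish while still holding the handle down (I will slide the packing in), with nothing but the jack lifting the polisher, and leave the other things on the bench where they are.

Things in the scene. Friction and masses are not known exactly. Their poses are not given: they have to be found in the camera images.
- polisher: fixed frame of the bench polisher. Origin on the bench straight below the lift pad's centre; x points from its front (robot side) to its back, y along its front, z up. Hinged bed board on top: 172 wide, front edge x = -10, height 60 to 75 over the bench; motor and wheels x = 35 to 101, up to 148 high. Two channels 36 high for the front board at x = -40, y = -78 and +78; 130 free between them
- pad_face (a point): centre of the underside of the lift pad: a round steel disc 36 across, 6 thick, fixed under the middle of the bed's front edge and standing 8 out in front of it; flat underside 54 above the bench while the bed is down. The bed's weight on it is 4 to 7 N
- bed (a joint): tilt of the polisher's bed about its rear hinge: 0 resting level on its feet, positive (rad) as the front rises; the full jack stroke gives about 0.22
- board_mid (a point): centre of the loose plain wooden front board, 10 thick (x), 150 wide (y), 120 high (z), 0.12 kg; it starts upright on the bench in the channels (4 mm of play each way; lift it 40 to clear them), its upper edge 120 above the bench
- board_foot (a point): middle of the lower edge of the front board (underside centre)
- lean_rack: fixed rack. Origin on the bench below the middle of its base board (86 in x, 180 in y, 8 thick); x points from front strip to bar, y along both. Strip x = -34 to -26, top 18 high; round bar 12 thick along y, axis at x = 15, 62 high; two posts at y = -66, +66 with knobs up to 75 high. The board, foot on the base just behind the strip and back on the bar, leans about 0.37 rad, top towards +x
- jack_grip (a point): lever jack (dark steel, loose, 0.74 kg): middle of the lever's pin, 50 above the jack's underside, between two upright cheeks (36 long in x, 40 wide over both in y, tops 66 above the underside), the place to grasp. x points to the saddle, y along the pin, z up. Base plate 56 wide, 8 thick, x = -102 to +82
- saddle (a point): top of the jack's saddle (round steel button 24 across) on the short end of the lever: 60 along the lever from the pin and 14 above the lever's middle line; at rest 61 ahead of the pin and 42 above the bench
- handle_grip (a point): middle of the jack handle's round black grip (18 in diameter, 46 long) on the lever's middle line, 118 behind the pin; at rest 110 behind the pin and 92 above the bench, at the stop 115 behind the pin and 24 above the bench. A fixed open tray 47 high fills the bench on the robot's side of the polisher up to 0.372 m ahead of the robot's base, from 0 to 0.29 m to its left
- jack_lever (a joint): jack lever: 0 at rest (handle up, saddle down, handle end 0.36 rad above level), grows as the handle goes down, stop at 0.58. A return spring (1 to 2 N at the grip) and the load push it back up when released; the saddle meets the pad at about 0.2; holding at the stop takes about 4 to 7 N on the grip
- tack_box_mid (a point): worn grey-brown tack box with lid, 69x69x60: bystander; point at half height
- tin_mid (a point): flat brown polish tin, 73 across, 22 high: bystander; point at half height
- block_mid (a point): pale crepe rubber block 41x74x30: bystander; its middle
- heel_mid (a point): dark rubber heel piece 74x74x9: bystander; its middle
- creaser: tall cast-iron creasing machine, fixed, never moved, not part of the job: keep the arm clear, it stands between polisher and rack at the back. Origin on the bench; it fills x = -67 to +71, y = -125 to +112 of its frame, up to 238 high

How it is judged:
By the outcome, as a careful person would: the job done as asked, in the order asked, and still so for the second after the job is handed in, while the arm keeps its last pose, push and grip.
It also fails if it takes over 69 s, if anything falls off the work surface, if the arm or the gripper's body presses on something with over 40 N, if the wrist force passes 120 N, or if a joint passes its speed limit or range.

## Working session

There is one attempt and no reset: what is moved stays moved. The work goes in short steps, Python scripts to look and compute and a tool call to move; the robot and the scene stay as the last step left them, time stands still between calls to the robot, and variables do not carry over. Pictures are saved under pics/ and viewed, and the job is handed in when it is done.

Besides the shell and the picture viewer there is one more tool, called after "Emit:" as name(argument=value, ...) on one line, values as JSON. step_arm: Moves the arm, as the interface text tells. Its arguments: {"type":"object","properties":{"targets":{"type":"array"},"newtons":{"type":"number"}},"required":["targets"]}

```bash
ls; mkdir -p pics
cat > h.py <<'E'
import numpy as np, cv2
from station import bot
def cam(n):
    c=bot.read_camera(n); h=c["frame"].shape[0]
    c["f"]=h/2/np.tan(np.radians(c["fov_y"])/2); c["R"]=np.array(c["R"]); c["t"]=np.array(c["t"]); return c
def save(c,p,s=None):
    im=c["frame"][:,:,::-1]; cv2.imwrite("pics/"+p,im)
def ray(c,u,v):
    d=c["R"].T@np.array([(u-c["cx"])/c["f"],(v-c["cy"])/c["f"],1.]); o=-c["R"].T@c["t"]; return o,d
def onz(c,u,v,z):
    o,d=ray(c,u,v); return o+d*(z-o[2])/d[2]
def dep(c,u,v):
    o,d=ray(c,u,v); return o+d*c["z_map"][int(round(v)),int(round(u))]
def proj(c,X):
    p=c["R"]@np.array(X)+c["t"]; return c["cx"]+c["f"]*p[0]/p[2], c["cy"]+c["f"]*p[1]/p[2]
def cloud(c):
    v,u=np.mgrid[0:c["z_map"].shape[0],0:c["z_map"].shape[1]]; z=c["z_map"].astype(float)
    P=np.stack([(u-c["cx"])/c["f"]*z,(v-c["cy"])/c["f"]*z,z],-1)
    W=(P-c["t"])@c["R"]; W[z==0]=np.nan; return W
E
python3 - <<'E'
from h import *
for n in("side","top"):
    c=cam(n); save(c,n+"0.png"); print(n,c["fov_y"],c["cx"],c["cy"],c["f"],-c["R"].T@c["t"],c["R"][2]); np.savez(f"{n}0.npz",**c)
print(bot.get_obs(), bot.tip_reach)
E
```

```text
pics
side 54.3463999906375 279.0899510613169 214.2617448703446 409.08636006446335 [0.22475045 0.87527871 0.77523366] [ 0.29365191 -0.73378825 -0.6126364 ]
top 54.00121807212159 282.18828087756606 213.97233524521624 412.1373759410306 [0.31563753 0.05020249 1.28274811] [ 0.20103239  0.0038809  -0.97957691]
{'t': 0.1, 'q': array([ 1.00487257,  0.47773615,  0.02230451,  1.55634713, -0.01150174,
        1.10928556, -0.08311909]), 'joint_vel': array([ 0.00014885, -0.00147771,  0.00020807, -0.00192289,  0.00023224,
        0.00066223,  0.0004548 ]), 'joint_torque': array([ 5.26330346e-03, -5.97761214e+01,  1.61463641e+00, -2.81953186e+01,
        1.29662297e-02,  5.04307332e-03, -3.82231633e-05]), 'eef_pos': array([ 0.29814399, -0.60503636,  0.25241191]), 'tool_rot': array([-3.91592279e-04,  8.49125033e-01, -5.28191251e-01, -7.25439375e-04]), 'contact_force': array([-0.92464511,  0.43336726,  0.54314774]), 'torque': array([-0.00406081,  0.00351146,  0.00327237]), 'gripper_width': 1.0016340857561075} 0.022
```

View pics/side0.png

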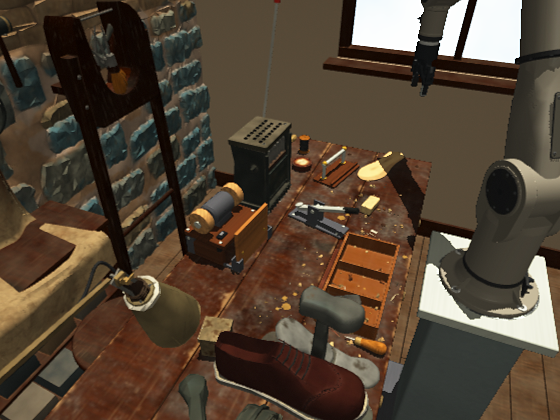

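View pics/top0.png

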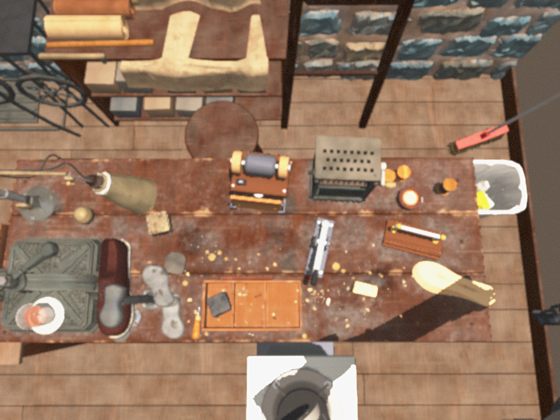

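The top view shows the polisher at about (260,185) with its board along row ~210. The jack is at (320,250), the rack at (415,238), the creaser at (347,168), the tray at (252,303) and the block at (365,289). I'll zoom in next.

Run:
```python
from h import *
t=np.load("top0.npz"); s=np.load("side0.npz")
a=t["frame"][140:330,190:460,::-1]; cv2.imwrite("pics/top0z.png",cv2.resize(a,(797,561),interpolation=cv2.INTER_CUBIC))
a=s["frame"][120:330,180:440,::-1]; cv2.imwrite("pics/side0z.png",cv2.resize(a,(743,600),interpolation=cv2.INTER_CUBIC))
W=cloud(t)
for (u,v) in [(260,209),(235,208),(285,212),(320,250),(310,278),(325,222),(415,238),(440,234),(345,290),(347,168),(409,198),(365,289),(100,300),(230,240),(158,222),(218,303),(300,303)]:
    print(u,v,W[v,u].round(3))
```

```text
260 209 [nan nan nan]
235 208 [0.596 0.204 0.013]
285 212 [ 0.586  0.046 -0.006]
320 250 [ 0.456 -0.056  0.071]
310 278 [ 0.377 -0.03   0.   ]
325 222 [ 0.545 -0.076  0.04 ]
415 238 [ 0.5   -0.36   0.003]
440 234 [ 0.512 -0.437  0.009]
345 290 [ 0.341 -0.136  0.004]
347 168 [ 0.654 -0.118  0.237]
409 198 [ 0.624 -0.343  0.024]
365 289 [ 0.343 -0.193  0.025]
100 300 [0.313 0.535 0.176]
230 240 [0.496 0.219 0.003]
158 222 [0.543 0.43  0.06 ]
218 303 [0.303 0.244 0.044]
300 303 [0.303 0.003 0.044]
```

View pics/top0z.png

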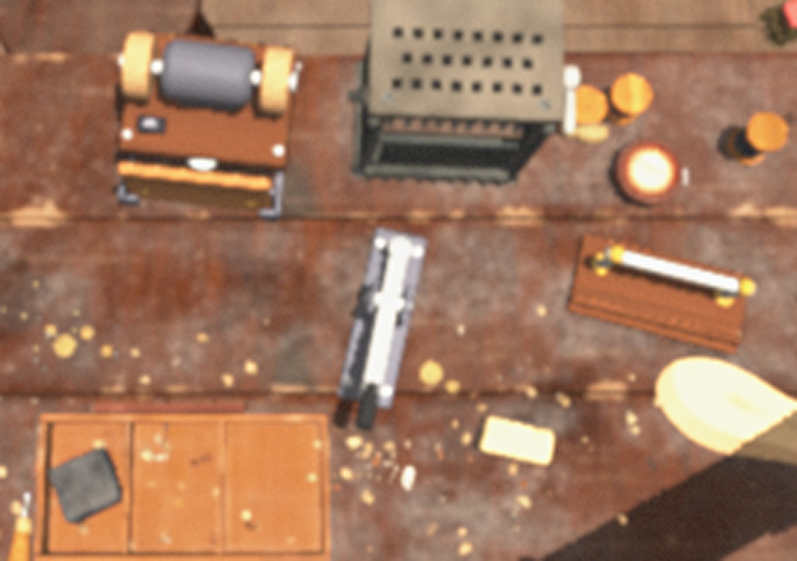

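View pics/side0z.png

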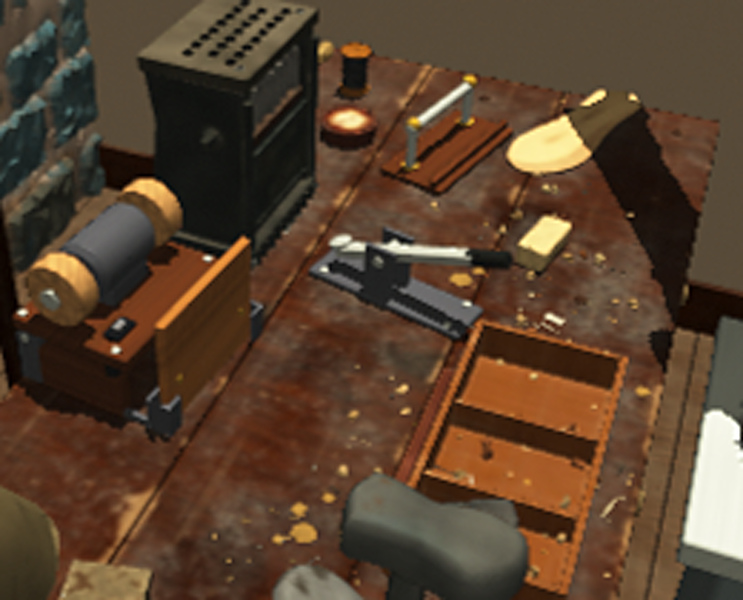

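```bash
cat > seg.py <<'E'
from h import *
def ld(n): 
    d=np.load(n); return {k:(d[k] if d[k].shape else float(d[k])) for k in d.files}
E
python3 - <<'E'
from seg import *
t=ld("top0.npz"); s=ld("side0.npz")
W=cloud(t)
hsv=cv2.cvtColor(t["frame"],cv2.COLOR_RGB2HSV)
# board top strip
sub=np.zeros((420,560),bool); sub[188:215,225:290]=1
m=(hsv[...,0]>8)&(hsv[...,0]<25)&(hsv[...,1]>130)&(hsv[...,2]>150)&sub
ys,xs=np.nonzero(m); print(len(xs),xs.min(),xs.max())
P=np.array([onz(t,u,v,0.12)[:2] for u,v in zip(xs,ys)])
r=cv2.minAreaRect((P*1000).astype(np.float32)); print("board top",r)
V=W[m]; print(np.nanpercentile(V[:,2],[10,50,90]))
# board plane in side view
Ws=cloud(s); hs=cv2.cvtColor(s["frame"],cv2.COLOR_RGB2HSV)
m2=np.zeros((420,560),bool); m2[200:265,232:272]=1
m2&=(hs[...,0]>5)&(hs[...,0]<25)&(hs[...,1]>120)
Q=Ws[m2]; Q=Q[~np.isnan(Q).any(1)]; sel=(Q[:,2]>0.04)&(Q[:,2]<0.13)&(Q[:,0]<0.68);Q=Q[sel]
print(len(Q),Q.min(0),Q.max(0))
k=(Q[:,2]<0.115); c=np.polyfit(Q[k,1],Q[k,0],1); res=Q[k,0]-np.polyval(c,Q[k,1]); k2=abs(res)<0.004
c=np.polyfit(Q[k][k2,1],Q[k][k2,0],1); print("face x=a*y+b",c,res.std(),k2.sum())
# motor and bed from top
for nm,zz in (("bed",(0.066,0.084)),("tall",(0.09,0.16)),("rack",(0.003,0.013)),("bar",(0.055,0.085)),("lev",(0.03,0.09)),("strip",(0.013,0.025))):
    pass
b=(W[...,2]>0.066)&(W[...,2]<0.083)&(W[...,0]>0.58)&(W[...,1]>0.03)&(W[...,1]<0.25)
p=W[b]; print("bed",p.min(0),p.max(0),cv2.minAreaRect((p[:,:2]*1000).astype(np.float32)))
b=(W[...,2]>0.052)&(W[...,2]<0.085)&(W[...,0]>0.42)&(W[...,0]<0.58)&(W[...,1]<-0.28)&(W[...,1]>-0.52)
p=W[b]; print("bar",len(p),cv2.minAreaRect((p[:,:2]*1000).astype(np.float32)),np.median(p[:,2]))
m3=np.zeros((420,560),bool); m3[215:262,378:450]=1
m3&=(((hsv[...,0]<14)|(hsv[...,0]>170))&(hsv[...,1]>90)&(hsv[...,2]>60))
np.save("m3.npy",m3); cv2.imwrite("pics/m3.png",(m3[205:270,370:455]*255).astype(np.uint8))
E
```

```text
493 230 286
board top ((607.9019775390625, 125.06812286376953), (162.92494201660156, 47.899009704589844), 89.81362915039062)
[0.07293928 0.07927474 0.12116017]
1319 [ 0.58508031 -0.03796819  0.04022945] [0.67995238 0.20844943 0.1225163 ]
face x=a*y+b [-0.22796598  0.64460262] 0.02667258982253094 127
bed [0.58597134 0.03052571 0.06629767] [1.20443664 0.21115356 0.08289968] ((900.9468383789062, 95.03548431396484), (172.3058624267578, 618.087890625), 82.94762420654297)
bar 218 ((512.84912109375, -356.2816467285156), (150.09310913085938, 15.44643783569336), 75.29222106933594) 0.0673604180227492
```

Run:
```python
from seg import *
t=ld("top0.npz"); s=ld("side0.npz")
def z(c,u0,u1,v0,v1,k,n):
    a=cv2.resize(np.ascontiguousarray(c["frame"][v0:v1,u0:u1,::-1]),None,fx=k,fy=k,interpolation=cv2.INTER_NEAREST)
    for u in range((u0+9)//10*10,u1,10):
        cv2.line(a,((u-u0)*k,0),((u-u0)*k,4),(0,255,0),1); cv2.putText(a,str(u),((u-u0)*k+2,12),0,.35,(0,255,0),1)
    for v in range((v0+9)//10*10,v1,10):
        cv2.line(a,(0,(v-v0)*k),(4,(v-v0)*k),(0,255,0),1); cv2.putText(a,str(v),(5,(v-v0)*k+4),0,.35,(0,255,0),1)
    cv2.imwrite("pics/"+n,a)
z(t,222,296,188,220,10,"tb.png"); z(s,226,276,195,275,7,"sb.png"); z(t,300,340,212,290,7,"tj.png"); z(t,378,450,212,265,10,"tr.png")
```

```text
(no output)
```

View pics/tb.png

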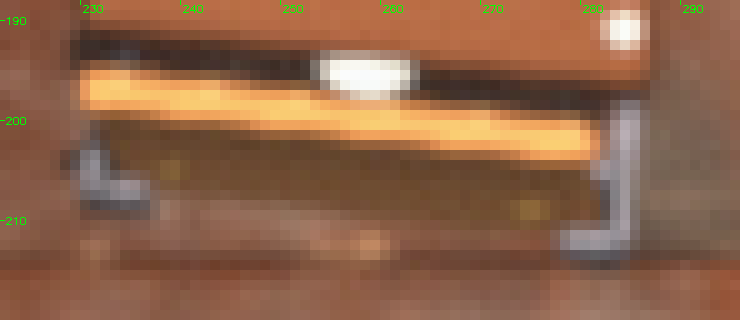

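View pics/sb.png

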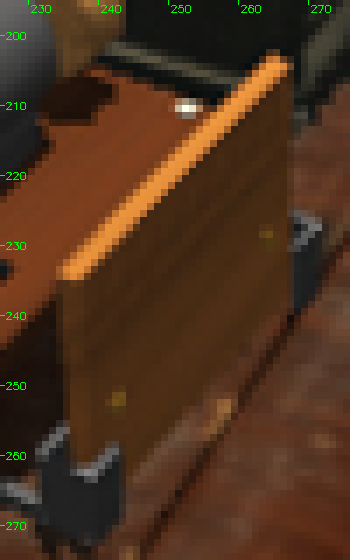

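View pics/tj.png

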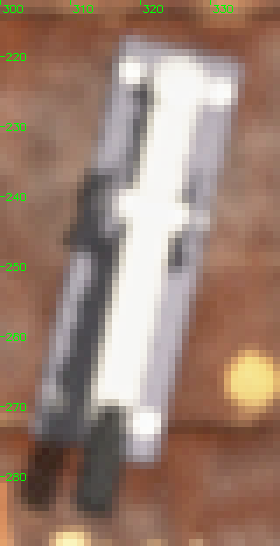

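View pics/tr.png

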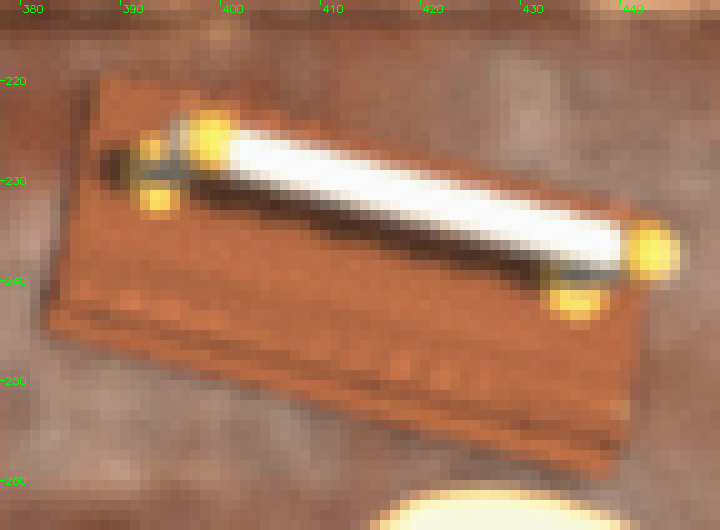

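Run:
```python
from seg import *
t=ld("top0.npz"); s=ld("side0.npz")
hsv=cv2.cvtColor(t["frame"],cv2.COLOR_RGB2HSV)
def rect(m,z,nm,c=t):
    n,l,st,ce=cv2.connectedComponentsWithStats(m.astype(np.uint8)); i=1+np.argmax(st[1:,4]); ys,xs=np.nonzero(l==i)
    # include pixel corners
    P=[onz(c,u+a,v+b,z)[:2]*1000 for u,v in zip(xs,ys) for a in(-.5,.5) for b in(-.5,.5)]
    r=cv2.minAreaRect(np.array(P,np.float32)); bx=cv2.boxPoints(r); cen=np.mean(P,0)
    d=np.linalg.svd(np.array(P)-cen,full_matrices=False)[2][0]
    print(nm,len(xs),np.round(r[0],1),np.round(r[1],1),round(r[2],1),"cen",cen.round(1),"axis deg",round(np.degrees(np.arctan2(d[1],d[0])),1)); return cen
def box(u0,u1,v0,v1):
    b=np.zeros((420,560),bool); b[v0:v1,u0:u1]=1; return b
V=hsv[...,2].astype(int);S=hsv[...,1];H=hsv[...,0]
print(t["frame"][197,240],t["frame"][205,250],t["frame"][192,250])
rect(box(226,290,190,208)&(V>200)&(S>90),.12,"board")
def f(l,z,c=t): 
    r=np.array([onz(c,u,v,z)*1000 for u,v in l]); return r.round(1)
print("rack base z8/18",f([(387,219)],8),f([(382.2,245.5),(439,260)],18), "knobs",f([(399,226),(443,237)],75))
print("postfeet", f([(394,230),(436,241)],8))
R=rect(box(378,450,212,265)&(((H<16)|(H>172))&(S>85)&(V>70)),10,"rackbase") if 0 else None
rect(box(396,446,220,245)&(V>225)&(S<60),.062,"bar")
print("jack base",f([(317.1,217),(334.7,221.7),(304.3,274),(322,278.4)],8))
jl=f([(317.1,217),(334.7,221.7),(304.3,274),(322,278.4)],8)
a=(jl[0]+jl[1])/2;b=(jl[2]+jl[3])/2;d=a-b;print("jack len",np.linalg.norm(d),"w",np.linalg.norm(jl[0]-jl[1]),np.linalg.norm(jl[2]-jl[3]),"yaw",np.degrees(np.arctan2(d[1],d[0])),"pin",b+d*102/184)
# pad in top view white ellipse = pad top z=60
m=box(250,266,190,200)&(S<60)&(V>180); rect(m,.060,"pad")
# side board corners at z=.12
print("side board top",f([(233.5,233.5),(266,203.5)],120,s))
```

```text
[250 202 113] [110  74  49] [132  79  54]
board 193 [598.5 132.4] [152.7  14.2] 83.3 cen [598.6 132.4] axis deg -96.7
rack base z8/18 [[-972.7 1761.  8000. ]] [[-1792.4  4054.2 18000. ]
 [-1197.5  6317.3 18000. ]] knobs [[-12524.4  20929.2  75000. ]
 [-10490.7  28730.1  75000. ]]
postfeet [[-787.7 1866.5 8000. ]
 [-603.2 2543.7 8000. ]]
bar 161 [ 512.2 -357.3] [119.6  15.7] 75.4 cen [ 512.2 -357.2] axis deg 75.2
jack base [[-1.0099e+03  6.0330e+02  8.0000e+03]
 [-9.2960e+02  8.9320e+02  8.0000e+03]
 [-7.2100e+01  3.7870e+02  8.0000e+03]
 [-1.2000e+00  6.6300e+02  8.0000e+03]]
jack len 960.4094803780313 w 300.8157243230481 293.00733779207644 yaw 166.30378254640848 pin [-553.91195652  646.90869565 8000.        ]
pad 30 [624.5 128.9] [27.7 12.6] 89.8 cen [625.3 128.3] axis deg -93.3
side board top [[-70446.4 122751.5 120000. ]
 [-66126.8 149191.2 120000. ]]
```

Run:
```python
from seg import *
t=ld("top0.npz"); s=ld("side0.npz")
def f(l,z,c=t): 
    r=np.array([onz(c,u,v,z/1000)*1000 for u,v in l]); return r.round(1)
print("rack base z8/18",f([(387,219)],8),f([(382.2,245.5),(439,260)],18), "knobs",f([(399,226),(443,237)],75))
print("postfeet", f([(394,230),(436,241)],8))
jl=f([(317.1,217),(334.7,221.7),(304.3,274),(322,278.4)],8)
a=(jl[0]+jl[1])/2;b=(jl[2]+jl[3])/2;d=a-b;print(jl,"jack len",np.linalg.norm(d),"w",np.linalg.norm(jl[0]-jl[1]),np.linalg.norm(jl[2]-jl[3]),"yaw",np.degrees(np.arctan2(d[1],d[0])),"pin",b+d*102/184)
print("side board top",f([(233.5,233.5),(266,203.5)],120,s))
def z(c,u0,u1,v0,v1,k,n):
    a=cv2.resize(np.ascontiguousarray(c["frame"][v0:v1,u0:u1,::-1]),None,fx=k,fy=k,interpolation=cv2.INTER_NEAREST)
    for u in range((u0+9)//10*10,u1,10):
        cv2.line(a,((u-u0)*k,0),((u-u0)*k,4),(0,255,0),1); cv2.putText(a,str(u),((u-u0)*k+2,12),0,.35,(0,255,0),1)
    for v in range((v0+9)//10*10,v1,10):
        cv2.line(a,(0,(v-v0)*k),(4,(v-v0)*k),(0,255,0),1); cv2.putText(a,str(v),(5,(v-v0)*k+4),0,.35,(0,255,0),1)
    cv2.imwrite("pics/"+n,a)
z(s,280,370,190,245,8,"sj.png"); z(s,305,370,140,195,9,"sr.png")
```

```text
rack base z8/18 [[ 560.1 -274.5    8. ]] [[ 475.1 -252.7   18. ]
 [ 430.1 -423.9   18. ]] knobs [[ 526.  -291.9   75. ]
 [ 492.7 -419.7   75. ]]
postfeet [[ 525.  -294.5    8. ]
 [ 490.  -423.     8. ]]
[[ 567.2  -54.8    8. ]
 [ 552.  -109.8    8. ]
 [ 389.2  -12.1    8. ]
 [ 375.8  -66.1    8. ]] jack len 182.29275904434604 w 57.06172096949058 55.637756964133615 yaw -13.708450540924517 pin [480.675      -63.04782609   8.        ]
side board top [[613.1 205.5 120. ]
 [589.4  60.2 120. ]]
```

View pics/sj.png

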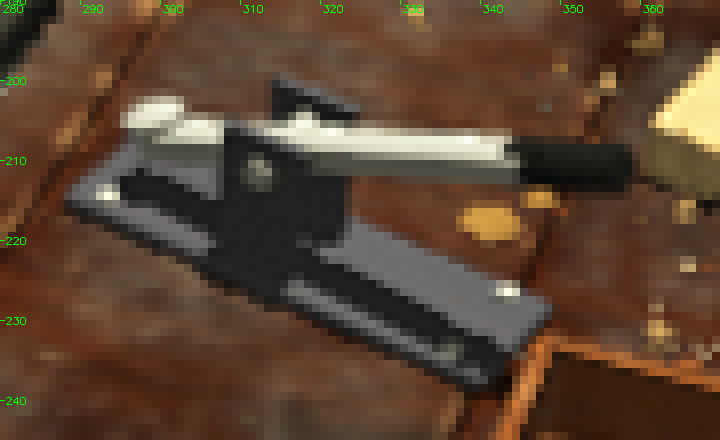

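View pics/sr.png

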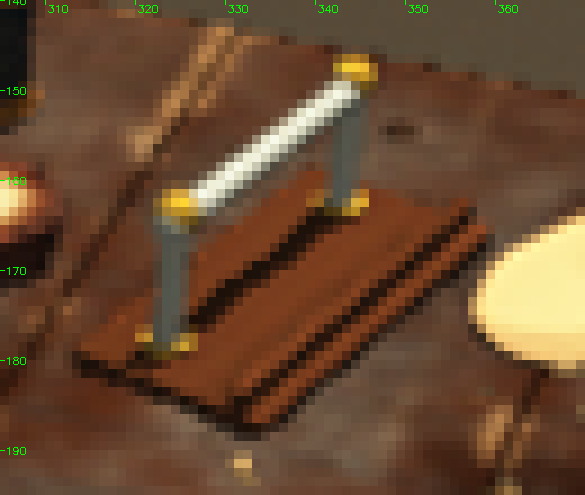

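Positions so far, in mm:

| Item | Position | Yaw |
|---|---|---|
| Board top | ≈ (598.5, 132.4) | −7° |
| Rack origin | ≈ (495.6, −352.5) | −14.6° |
| Jack pin | ≈ (480.7, −63) | −13.7° |

The measured sizes match the given ones: board 150, knobs 132 apart, jack base 182×56. Next I'll refine the polisher yaw and write the move helper.

```bash
cat >> h.py <<'E'
from scipy.spatial.transform import Rotation as Ro
def pose():
    o=bot.get_obs(); q=o["tool_rot"]; return np.array(o["eef_pos"])*1000,Ro.from_quat([q[1],q[2],q[3],q[0]]).as_matrix(),o
def go(x,y,z,yaw=None):
    "mm, world; yaw deg = direction of tool x (mod 180)"
    p,R,o=pose(); d=R.T@(np.array([x,y,z])-p); cur=np.degrees(np.arctan2(R[1,0],R[0,0])); s=0
    if yaw is not None: s=-((yaw-cur+90)%180-90)
    print("t",round(o["t"],2),"pos",p.round(1),"yaw",round(cur,1),"tilt",R[:,2].round(3),"move",d.round(1),"spin",round(s,1),"F",np.round(o["contact_force"],1),"w",round(o["gripper_width"]*85,1))
def z(c,u0,u1,v0,v1,k,n):
    a=cv2.resize(np.ascontiguousarray(c["frame"][v0:v1,u0:u1,::-1]),None,fx=k,fy=k,interpolation=cv2.INTER_NEAREST)
    for u in range((u0+9)//10*10,u1,10):
        cv2.line(a,((u-u0)*k,0),((u-u0)*k,4),(0,255,0),1); cv2.putText(a,str(u),((u-u0)*k+2,12),0,.35,(0,255,0),1)
    for v in range((v0+9)//10*10,v1,10):
        cv2.line(a,(0,(v-v0)*k),(4,(v-v0)*k),(0,255,0),1); cv2.putText(a,str(v),(5,(v-v0)*k+4),0,.35,(0,255,0),1)
    cv2.imwrite("pics/"+n,a)
E
python3 - <<'E'
from seg import *
t=ld("top0.npz"); s=ld("side0.npz")
# per-column centroid of strip in top view -> line fit
g=t["frame"].astype(float).sum(2); P=[]
for u in range(231,279):
    v=np.arange(192,208); w=np.clip(t["frame"][192:208,u,0].astype(float)-185,0,None)
    if 249<=u<=264: continue
    P.append(onz(t,u,(w*v).sum()/w.sum(),.12)[:2]*1000)
P=np.array(P);c=np.polyfit(P[:,1],P[:,0],1);print("yaw",-np.degrees(np.arctan(c[0])),"x at y=132",np.polyval(c,132.4),(P[:,0]-np.polyval(c,P[:,1])).std())
hs=cv2.cvtColor(s["frame"],cv2.COLOR_RGB2HSV); m=np.zeros((420,560),bool); m[198:240,228:272]=1
m&=(hs[...,2]>190)&(hs[...,1]>100)&(hs[...,0]<25)
ys,xs=np.nonzero(m); P=np.array([onz(s,u,v,.12)[:2]*1000 for u,v in zip(xs,ys)],np.float32); print("side",cv2.minAreaRect(P),len(xs)); c=np.polyfit(P[:,1],P[:,0],1); print(-np.degrees(np.arctan(c[0])),P.mean(0))
go(598.5,132.4,300,-6.7)
W=cloud(t); print(W[270:300,410:495,2].max())
E
```

```text
yaw -6.732132658859934 x at y=132 598.4906502425922 0.3932922695289944
side ((600.4671020507812, 132.4712371826172), (147.49795532226562, 8.324830055236816), 83.67003631591797) 115
-6.65902040265419 [600.6868  135.46968]
t 0.1 pos [ 298.1 -605.   252.4] yaw -63.8 tilt [-0.001  0.001 -1.   ] move [-528.8 -595.4  -46.8] spin -57.1 F [-0.9  0.4  0.5] w 85.1
nan
```

Emit:
step_arm(targets=[[-264, -298, -100, -28, 0], [-264, -298, -100, -28, 0], [-264, -298, -100, -28, 0], [-264, -298, -100, -28, 0], [-264, -298, -100, -28, 0], [-264, -298, -100, -28, 0], [-264, -298, -100, -28, 0], [-264, -298, -100, -28, 0], [-264, -298, -100, -28, 0], [-528, -596, -47, -57, 0], [-528, -596, -47, -57, 0], [-528, -596, -47, -57, 0], [-528, -596, -47, -57, 0], [-528, -596, -47, -57, 0], [-528, -596, -47, -57, 0], [-528, -596, -47, -57, 0], [-528, -596, -47, -57, 0], [-528, -596, -47, -57, 0], [-528, -596, -47, -57, 0], [-528, -596, -47, -57, 0]])

```text
t: 1.77
eef_pos: [0.5996, 0.1379, 0.2993]
tool_rot: [-0.002, 0.998, -0.056, -0.001]
contact_force: [-0.5, 0.2, -0.1]
gripper_width: 0.999
```

Run:
```python
from h import *
go(599.5,132.4,117,-6.7)
```

```text
t 1.77 pos [599.6 137.9 299.3] yaw -6.4 tilt [-0.001  0.003 -1.   ] move [  0.8   6.1 182.3] spin 0.3 F [-0.5  0.2 -0.1] w 84.9
```

Emit:
step_arm(targets=[[0, 3, 40, 0, 0.4], [0, 5, 80, 0, 0.4], [0, 5, 120, 0, 0.4], [0, 5, 150, 0, 0.4], [0, 5, 150, 0, 0.4]], newtons=40)

```text
t: 2.18
eef_pos: [0.5946, 0.1248, 0.1433]
tool_rot: [0.002, 0.998, -0.059, -0.006]
contact_force: [-0.6, -0.8, -1.1]
gripper_width: 0.599
```

Run:
```python
from h import *
go(599.5,132.4,117,-6.7)
c=cam("side"); z(c,215,295,160,260,6,"a1.png"); c=cam("top"); z(c,220,300,150,220,9,"a1t.png")
```

```text
t 2.18 pos [594.6 124.8 143.3] yaw -6.8 tilt [-0.012 -0.003 -1.   ] move [ 4.3 -8.3 26.3] spin -0.1 F [-0.6 -0.8 -1.1] w 50.9
```

View pics/a1.png

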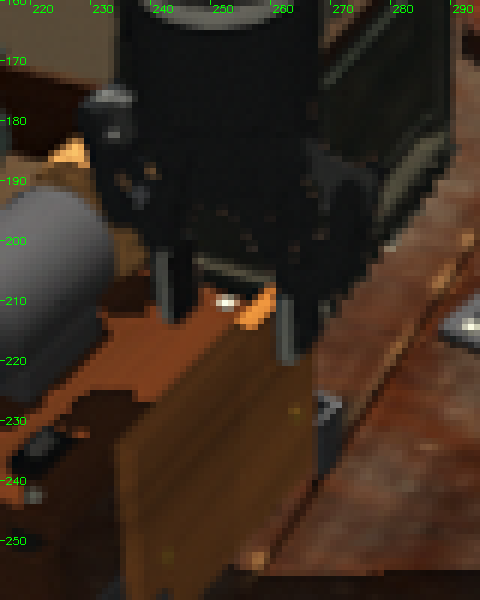

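The fingers straddle the board, at (245,205) behind it and (263,212) in front. The arm is still settling, so I'll hold for a moment.

Emit:
step_arm(targets=[[0, 0, 0, 0, 0.4], [0, 0, 0, 0, 0.4], [0, 0, 0, 0, 0.4]])

```text
t: 2.53
eef_pos: [0.6004, 0.127, 0.1527]
tool_rot: [-0.001, 0.998, -0.059, 0.002]
contact_force: [-0.6, 0.1, -0.8]
gripper_width: 0.601
```

Run:
```python
from h import *
go(599.5,132.4,117,-6.7)
```

```text
t 2.53 pos [600.4 127.  152.7] yaw -6.8 tilt [ 0.004  0.001 -1.   ] move [-1.6 -5.2 35.7] spin -0.1 F [-0.6  0.1 -0.8] w 51.1
```

Emit:
step_arm(targets=[[-1, -3, 17, 0, 0.4], [-1, -5, 33, 0, 0.4], [-1, -5, 35, 0, 0.4], [-1, -5, 35, 0, 0.4]])

```text
t: 2.87
eef_pos: [0.5985, 0.1316, 0.1155]
tool_rot: [0.0, 0.998, -0.059, -0.0]
contact_force: [-0.9, -0.1, 0.0]
gripper_width: 0.6
```

Run:
```python
from h import *
go(599.5,132.4,117,-6.7)
c=cam("side"); z(c,215,295,160,260,6,"a2.png")
```

```text
t 2.87 pos [598.5 131.6 115.5] yaw -6.8 tilt [-0. -0. -1.] move [ 0.9 -0.9 -1.5] spin -0.1 F [-0.9 -0.1  0. ] w 51.0
```

View pics/a2.png

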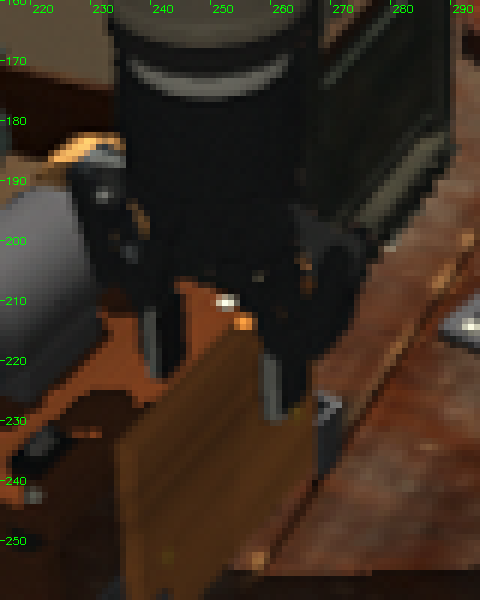

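The board is between the pads, so I'll close.

Emit:
step_arm(targets=[[0, 0, 0, 0, 1], [0, 0, 0, 0, 1], [0, 0, 0, 0, 1], [0, 0, 0, 0, 1], [0, 0, 0, 0, 1], [0, 0, 0, 0, 1]], newtons=45)

```text
t: 3.42
eef_pos: [0.5994, 0.1317, 0.1162]
tool_rot: [-0.0, 0.998, -0.059, 0.001]
contact_force: [0.5, -0.5, 5.8]
gripper_width: 0.109
```

Run:
```python
from h import *
go(599.5,132.4,117,-6.7)
```

```text
t 3.42 pos [599.4 131.7 116.2] yaw -6.8 tilt [ 0.002  0.    -1.   ] move [ 0.  -0.7 -0.8] spin -0.1 F [ 0.5 -0.5  5.8] w 9.3
```

Gripped (9.3 mm opening). Lifting straight up.

Emit:
step_arm(targets=[[0, 0, -10, 0, 1], [0, 0, -20, 0, 1], [0, 0, -35, 0, 1], [0, 0, -50, 0, 1], [0, 0, -75, 0, 1], [0, 0, -100, 0, 1], [0, 0, -125, 0, 1], [0, 0, -145, 0, 1], [0, 0, -150, 0, 1], [0, 0, -150, 0, 1]])

```text
t: 4.25
eef_pos: [0.5993, 0.132, 0.2673]
tool_rot: [-0.0, 0.998, -0.059, 0.002]
contact_force: [0.1, -0.4, -0.9]
gripper_width: 0.109
```

Run:
```python
from h import *
go(500,0,270,-10)
c=cam("side"); save(c,"a3.png")
```

```text
t 4.25 pos [599.3 132.  267.3] yaw -6.8 tilt [ 0.003  0.001 -1.   ] move [-83.  142.8  -3.1] spin 3.2 F [ 0.1 -0.4 -0.9] w 9.2
```

View pics/a3.png

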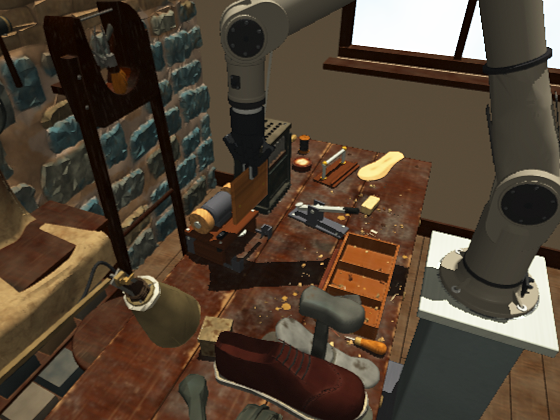

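The board is out of the channels, at (250,190). Next is the carry to the rack.

Run:
```python
from h import *
go(490,30,275,-8)
go(478.7,-348.1,275,-14.6)
```

```text
t 4.3 pos [598.5 131.6 265.5] yaw -6.8 tilt [ 0.001 -0.    -1.   ] move [-95.8 113.7  -9.6] spin 1.2 F [-0.6  0.6 -1.8] w 8.9
t 4.3 pos [598.5 131.6 265.5] yaw -6.8 tilt [ 0.001 -0.    -1.   ] move [-62.4 490.5  -9.6] spin 7.8 F [-0.6  0.6 -1.8] w 8.9
```

Emit:
step_arm(targets=[[-30, 6, -5, 0, 1], [-55, 30, -10, 0, 1], [-75, 60, -10, 0, 1], [-95, 95, -10, 2, 1], [-95, 130, -10, 4, 1], [-90, 165, -10, 6, 1], [-88, 200, -10, 8, 1], [-84, 240, -10, 8, 1], [-80, 280, -10, 8, 1], [-76, 320, -10, 8, 1], [-72, 360, -10, 8, 1], [-68, 395, -10, 8, 1], [-66, 430, -10, 8, 1], [-64, 460, -10, 8, 1], [-62, 480, -10, 8, 1], [-62, 490, -10, 8, 1], [-62, 490, -10, 8, 1], [-62, 490, -10, 8, 1], [-62, 490, -10, 8, 1]])

```text
t: 5.88
eef_pos: [0.4797, -0.3452, 0.2747]
tool_rot: [-0.001, 0.992, -0.127, -0.0]
contact_force: [0.1, 0.6, -1.7]
gripper_width: 0.111
```

Run:
```python
from h import *
go(478.7,-348.1,160,-14.6)
```

```text
t 5.88 pos [ 479.7 -345.2  274.7] yaw -14.6 tilt [-0.001  0.002 -1.   ] move [-1.000e-01  3.200e+00  1.147e+02] spin -0.0 F [ 0.1  0.6 -1.7] w 9.4
```

Emit:
step_arm(targets=[[0, 3, 30, 0, 1], [0, 3, 60, 0, 1], [0, 3, 90, 0, 1], [0, 3, 110, 0, 1], [0, 3, 115, 0, 1], [0, 3, 115, 0, 1], [0, 3, 115, 0, 1]])

```text
t: 6.47
eef_pos: [0.4796, -0.3498, 0.1614]
tool_rot: [0.0, 0.992, -0.128, 0.001]
contact_force: [-0.2, -0.5, -0.9]
gripper_width: 0.108
```

Run:
```python
from h import *
go(478.7,-348.1,125,-14.6)
c=cam("side"); z(c,290,380,110,195,7,"a4.png"); np.savez("side4.npz",**c); c=cam("top"); z(c,370,460,180,265,7,"a4t.png"); np.savez("top4.npz",**c)
```

```text
t 6.47 pos [ 479.6 -349.8  161.4] yaw -14.7 tilt [ 0.001 -0.    -1.   ] move [-1.3 -1.4 36.4] spin -0.1 F [-0.2 -0.5 -0.9] w 9.2
```

View pics/a4.png

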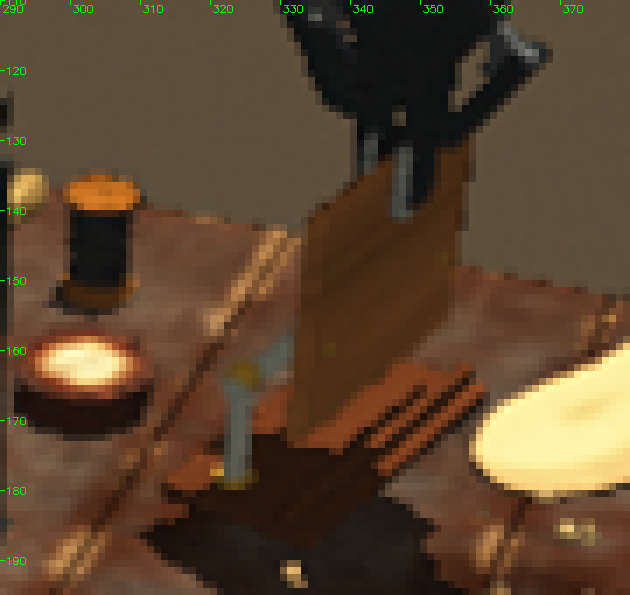

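View pics/a4t.png

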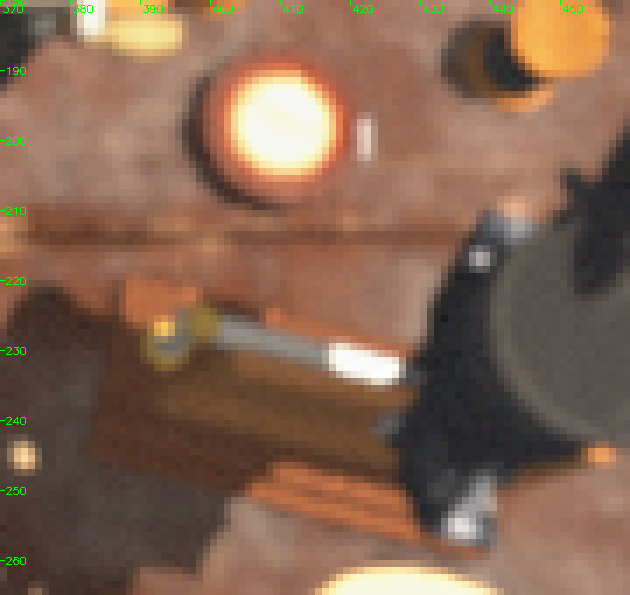

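Run:
```python
from seg import *
s=ld("side4.npz");t=ld("top4.npz")
a=np.radians(-14.6); X=np.array([np.cos(a),np.sin(a)]);Y=np.array([-np.sin(a),np.cos(a)])
c=np.array([.4796,-.3498])
for n,cc in(("side",s),("top",t)):
  for l,lx,ly,z in [("botF",-5,75,45),("botB",5,75,45),("topF",-5,75,165),("topB",5,75,165)]:
    p=c+(lx*X+ly*Y)/1000; print(n,l,np.round(proj(cc,[*p,z/1000]),1))
  o=np.array([.4956,-.3525])
  for l,lx,ly,z in [("stripF+",-34,90,18),("stripB+",-26,90,18),("stripB+bot",-26,90,8),("baseF+",-43,90,8),("baseB+",43,90,8),("stripF-",-34,-90,18),("stripB-",-26,-90,18),("baseF-",-43,-90,8),("knob+",15,66,75),("knob-",15,-66,75)]:
    p=o+(lx*X+ly*Y)/1000; print(n,l,np.round(proj(cc,[*p,z/1000]),1))
```

```text
side botF [332.6 173.4]
side botB [330.1 172.4]
side topF [336.  141.2]
side topB [333.3 140.3]
side stripF+ [332.7 183.6]
side stripB+ [330.7 182.7]
side stripB+bot [330.4 185.2]
side baseF+ [334.8 186.9]
side baseB+ [313.2 178.5]
side stripF- [358.2 161.8]
side stripB- [356.3 161.1]
side baseF- [360.1 164.9]
side knob+ [325.3 161.3]
side knob- [344.8 146.3]
top botF [391.7 238.3]
top botB [392.3 235.1]
top topF [402.9 232. ]
top topB [403.6 228.5]
top stripF+ [383.4 242.2]
top stripB+ [383.9 239.7]
top stripB+bot [383.1 240.1]
top baseF+ [382.  245.4]
top baseB+ [387.6 219.1]
top stripF- [441.1 256.8]
top stripB- [441.5 254.2]
top baseF- [439.3 259.9]
top knob+ [399.2 225.8]
top knob- [443.1 236.7]
```

The views agree with the predictions to about 1 px. In the side view the board's foot corner is at (332.5,173.5) against a predicted (332.6,173.4), so I'll lower it.

Emit:
step_arm(targets=[[-1, -1, 10, 0, 1], [-1, -1, 20, 0, 1], [-1, -1, 28, 0, 1], [-1, -1, 33, 0, 1], [-1, -1, 35, 0, 1], [-1, -1, 36, 0, 1], [-1, -1, 36, 0, 1]])

```text
t: 7.15
eef_pos: [0.4778, -0.3492, 0.1242]
tool_rot: [-0.0, 0.992, -0.128, -0.0]
contact_force: [1.0, -0.0, -0.9]
gripper_width: 0.107
```

Run:
```python
from h import *
go(478.7,-348.1,125,-14.6)
c=cam("side"); z(c,290,380,110,195,7,"a5.png")
```

```text
t 7.15 pos [ 477.8 -349.2  124.2] yaw -14.8 tilt [-0.  0. -1.] move [ 0.6 -1.3 -0.8] spin -0.2 F [ 1.  -0.  -0.9] w 9.1
```

View pics/a5.png

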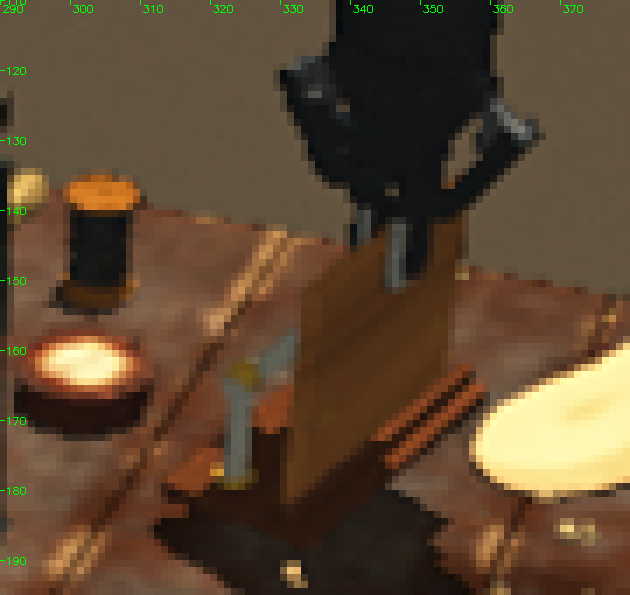

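The board stands behind the strip, with the strip visible in front of it around (352,165). I'll lower to contact.

Emit:
step_arm(targets=[[0, 0, 1, 0, 1], [0, 0, 2, 0, 1], [0, 0, 2, 0, 1]])

```text
t: 7.45
eef_pos: [0.4784, -0.3496, 0.1242]
tool_rot: [0.0, 0.992, -0.129, 0.001]
contact_force: [-3.3, 2.0, 13.1]
gripper_width: 0.104
```

Run:
```python
from h import *
go(478.7,-348.1,125,-14.6)
```

```text
t 7.45 pos [ 478.4 -349.6  124.2] yaw -14.8 tilt [ 0.001 -0.001 -1.   ] move [-0.1 -1.5 -0.8] spin -0.2 F [-3.3  2.  13.1] w 8.9
```

Emit:
step_arm(targets=[[0, 0, 0, 0, 0.8], [0, 0, -2, 0, 0.7], [0, 0, -2, 0, 0.6], [0, 0, -2, 0, 0.5], [0, 0, -2, 0, 0.5]])

```text
t: 7.87
eef_pos: [0.4777, -0.3493, 0.1241]
tool_rot: [-0.0, 0.992, -0.129, -0.0]
contact_force: [0.6, -0.1, 0.4]
gripper_width: 0.499
```

Run:
```python
from h import *
go(478.7,-348.1,125,-14.6)
c=cam("side"); z(c,290,380,110,195,7,"a6.png")
```

```text
t 7.87 pos [ 477.7 -349.3  124.1] yaw -14.8 tilt [-0.  0. -1.] move [ 0.6 -1.4 -0.9] spin -0.2 F [ 0.6 -0.1  0.4] w 42.4
```

View pics/a6.png

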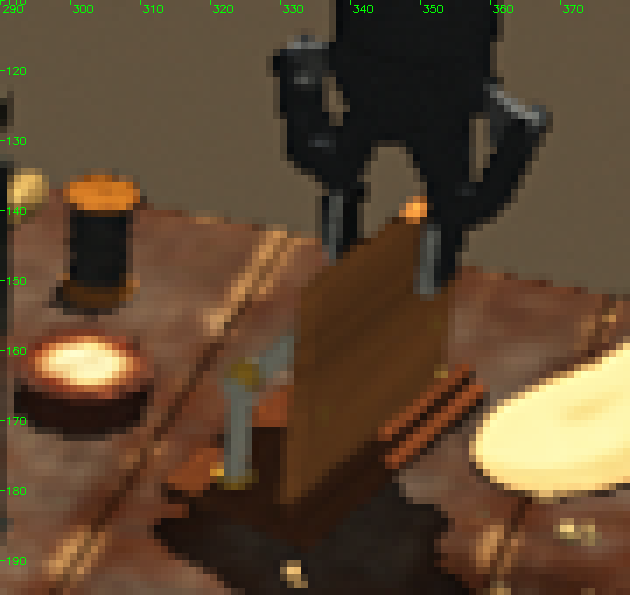

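The board stands free between the open fingers at (333,210)/(350,217 in the zoom). I'll push its top gently toward the bar.

Emit:
step_arm(targets=[[8, 0, 0, 0, 0.5], [14, 0, 0, 0, 0.5], [18, 0, 0, 0, 0.5], [22, 0, 0, 0, 0.5], [26, 0, 0, 0, 0.5], [30, 0, 0, 0, 0.5], [34, 0, 0, 0, 0.5], [38, 0, 0, 0, 0.5], [42, 0, 0, 0, 0.5], [45, 0, 0, 0, 0.5], [47, 0, 0, 0, 0.5], [48, 0, 0, 0, 0.5], [48, 0, 0, 0, 0.5]])

```text
t: 9.0
eef_pos: [0.5244, -0.3615, 0.1243]
tool_rot: [-0.0, 0.992, -0.128, 0.0]
contact_force: [0.1, 0.6, -0.2]
gripper_width: 0.499
```

Run:
```python
from h import *
go(478.7,-348.1,125,-14.6)
c=cam("side"); z(c,290,380,110,195,7,"a7.png")
```

```text
t 9.0 pos [ 524.4 -361.5  124.3] yaw -14.8 tilt [ 0. -0. -1.] move [-47.6  -1.3  -0.7] spin -0.2 F [ 0.1  0.6 -0.2] w 42.4
```

View pics/a7.png

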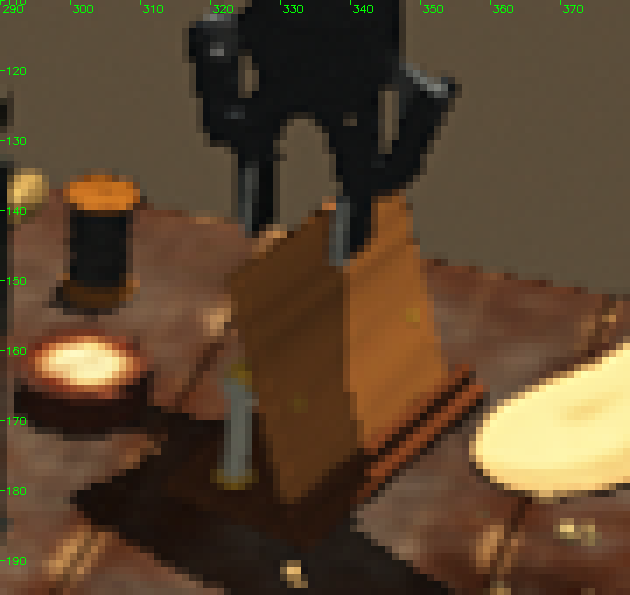

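The board now leans on the bar, with its lower edge behind the strip. I'll retreat upward and look before going to the jack.

Emit:
step_arm(targets=[[-4, 0, 0, 0, 0.5], [-5, 0, -15, 0, 0.45], [-5, 0, -45, 0, 0.4], [-5, 0, -80, 0, 0.3], [-5, 0, -110, 0, 0.2], [-5, 0, -110, 0, 0.2]])

```text
t: 9.55
eef_pos: [0.522, -0.3619, 0.2414]
tool_rot: [0.002, 0.992, -0.129, 0.005]
contact_force: [0.6, -0.5, -0.4]
gripper_width: 0.8
```

Run:
```python
from h import *
go(480.7,-63,180,76.3)
print(bot.get_obs()["q"].round(2))
c=cam("side"); z(c,290,380,110,195,7,"a8.png"); np.savez("side8.npz",**c); c=cam("top"); z(c,370,460,190,275,7,"a8t.png"); np.savez("top8.npz",**c)
```

```text
t 9.55 pos [ 522.  -361.9  241.4] yaw -14.8 tilt [ 0.009 -0.006 -1.   ] move [-116.9 -278.6   59.3] spin 88.9 F [ 0.6 -0.5 -0.4] w 68.0
[ 0.7   0.43 -0.26  1.66  0.13  1.05  0.14]
```

View pics/a8.png

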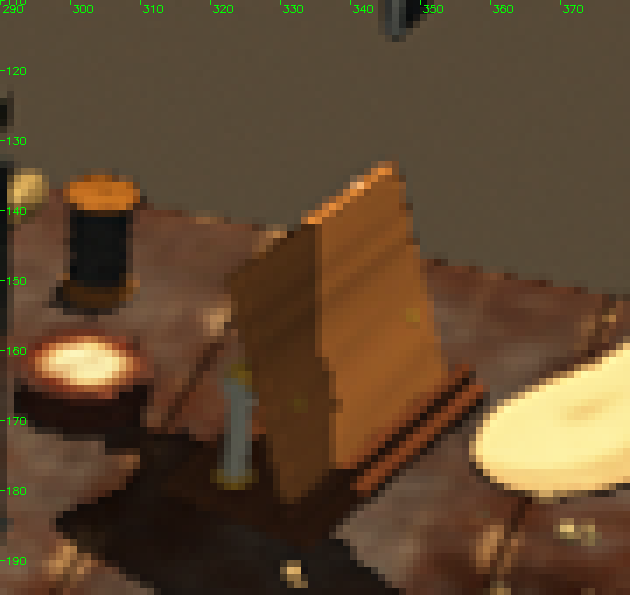

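View pics/a8t.png

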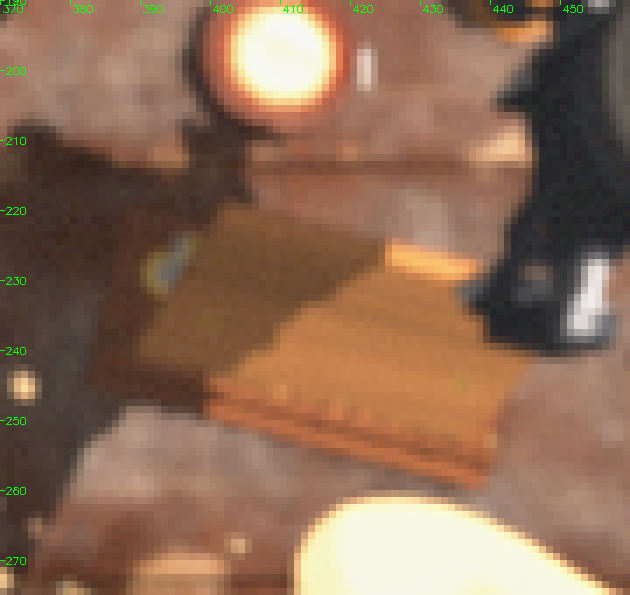

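The board leans on the bar with its foot behind the strip. On to the jack.

Emit:
step_arm(targets=[[-20, -40, 0, 7, 0.2], [-30, -75, 10, 14, 0.2], [-45, -110, 20, 21, 0.2], [-60, -145, 25, 28, 0.2], [-75, -180, 25, 35, 0.2], [-90, -210, 25, 42, 0.2], [-105, -240, 25, 49, 0.2], [-117, -265, 25, 56, 0.2], [-117, -279, 25, 63, 0.2], [-117, -279, 25, 70, 0.2], [-117, -279, 25, 77, 0.2], [-117, -279, 25, 84, 0.2], [-117, -279, 30, 89, 0.2], [-117, -279, 40, 89, 0.2], [-117, -279, 50, 89, 0.2], [-117, -279, 60, 89, 0.2], [-117, -279, 60, 89, 0.2]])

```text
t: 11.07
eef_pos: [0.4754, -0.0607, 0.1714]
tool_rot: [-0.002, -0.618, 0.786, 0.002]
contact_force: [0.1, -0.5, 0.8]
gripper_width: 0.802
```

Run:
```python
from h import *
go(480.7,-63,53,76.3)
print(bot.get_obs()["q"].round(2))
c=cam("side"); z(c,270,370,150,245,7,"a9.png"); np.savez("side9.npz",**c)
```

```text
t 11.07 pos [475.4 -60.7 171.4] yaw -103.7 tilt [-0.005  0.    -1.   ] move [  0.9  -6.3 118.4] spin 0.0 F [ 0.1 -0.5  0.8] w 68.1
[ 0.12  0.27 -0.14  2.08  0.05  0.8  -1.86]
```

View pics/a9.png

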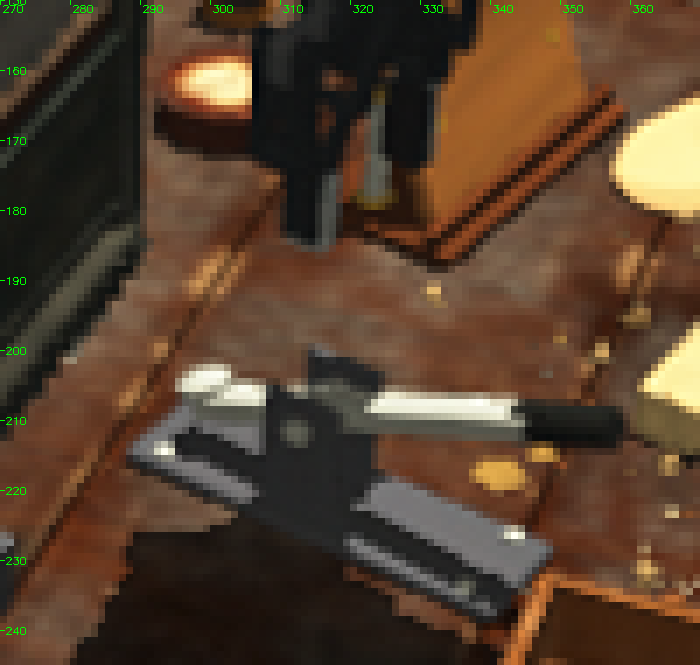

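Run:
```python
from seg import *
s=ld("side9.npz"); t=ld("top0.npz")
a=np.radians(-13.7);X=np.array([np.cos(a),np.sin(a)]);Y=np.array([-np.sin(a),np.cos(a)])
print("pin from side", onz(s,310.6,211.5,.05)[:2]*1000-20*Y)
# side corners base top z=8: near-front (288,215), far front?, far rear (347,228), near rear(340.5,237)
print([ (onz(s,u,v,.008)[:2]*1000).round(1) for u,v in [(288,215.5),(347.5,228.5),(340,237.5)]])
p=np.array([.4807,-.063])
for l,lx,ly,z in [("NF",82,28,8),("FR",-102,-28,8),("NR",-102,28,8),("saddle",61,0,42),("hend",-110,0,92),("pin",0,20,50),("cheekNtopF",18,20,66),("cheekNtopR",-18,20,66)]:
    q=[*(p+(lx*X+ly*Y)/1000),z/1000]; print(l,np.round(proj(s,q),1),np.round(proj(t,q),1))
```

```text
pin from side [487.69343934 -60.63207277]
[array([565.1, -48.5]), array([381.5, -58.2]), array([391.1, -10.7])]
NF [288.2 214.1] [317.2 217.1]
FR [350.4 227.5] [322.  278.7]
NR [341.1 237.5] [304.1 274.3]
saddle [299.4 203.2] [325.6 223.6]
hend [351.6 210.4] [314.5 277.7]
pin [313.1 211.6] [315.  240.9]
cheekNtopF [308.2 205. ] [316.7 234.4]
cheekNtopR [318.8 209.5] [314.1 246.1]
```

Emit:
step_arm(targets=[[1, -6, 30, 0, 0.2], [1, -7, 60, 0, 0.2], [1, -7, 80, 0, 0.2], [1, -7, 80, 0, 0.2], [1, -7, 80, 0, 0.2], [1, -7, 80, 0, 0.2]])

```text
t: 11.62
eef_pos: [0.4848, -0.0633, 0.0954]
tool_rot: [0.001, -0.617, 0.787, -0.0]
contact_force: [0.3, 0.1, 0.5]
gripper_width: 0.8
```

Run:
```python
from h import *
go(481.5,-62.5,53,76.3)
```

```text
t 11.62 pos [484.8 -63.3  95.4] yaw -103.8 tilt [ 0.001 -0.    -1.   ] move [-0.   3.4 42.4] spin -0.1 F [0.3 0.1 0.5] w 68.0
```

Emit:
step_arm(targets=[[0, 3, 20, 0, 0.2], [0, 3, 36, 0, 0.2], [0, 3, 42, 0, 0.2], [0, 3, 42, 0, 0.2], [0, 3, 42, 0, 0.2]])

```text
t: 12.03
eef_pos: [0.4818, -0.0626, 0.0533]
tool_rot: [0.001, -0.617, 0.787, -0.0]
contact_force: [0.4, 0.1, 0.5]
gripper_width: 0.806
```

Run:
```python
from h import *
go(481.5,-62.5,53,76.3)
c=cam("side"); z(c,270,370,150,245,7,"b1.png"); c=cam("top"); z(c,290,350,200,290,7,"b1t.png")
```

```text
t 12.03 pos [481.8 -62.6  53.3] yaw -103.8 tilt [ 0.001 -0.    -1.   ] move [-0.   0.3  0.3] spin -0.1 F [0.4 0.1 0.5] w 68.5
```

View pics/b1.png

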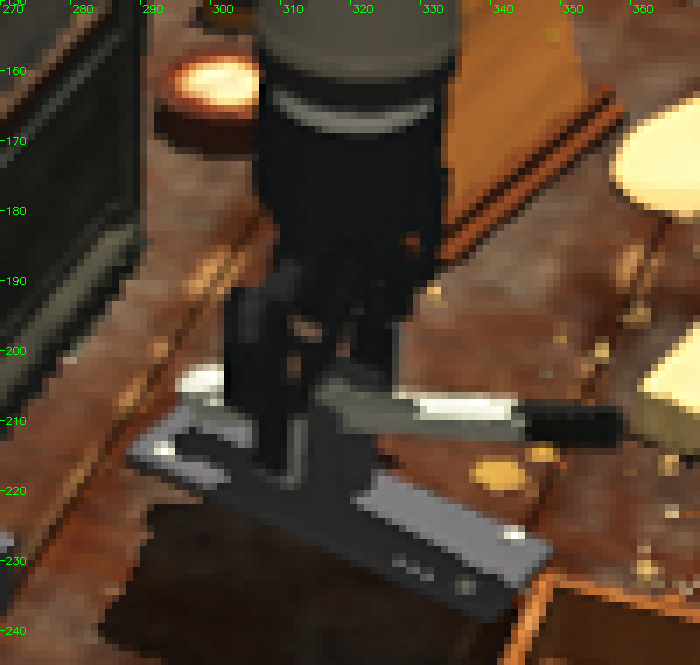

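View pics/b1t.png

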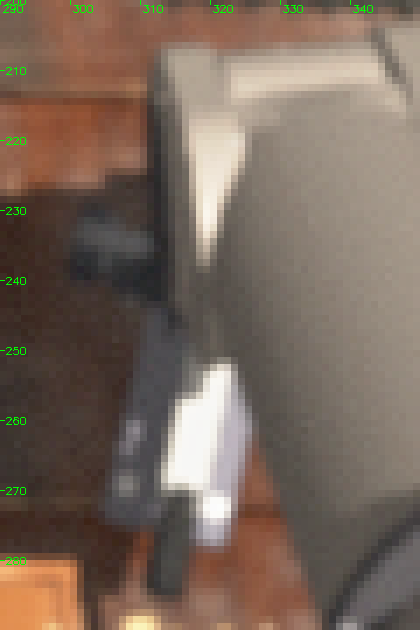

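The fingers straddle the cheeks: near finger at (310,215), far finger at (326,205). Closing.

Emit:
step_arm(targets=[[0, 0, 0, 0, 1], [0, 0, 0, 0, 1], [0, 0, 0, 0, 1], [0, 0, 0, 0, 1], [0, 0, 0, 0, 1]], newtons=75)

```text
t: 12.55
eef_pos: [0.4816, -0.0626, 0.0532]
tool_rot: [0.0, -0.617, 0.787, -0.0]
contact_force: [-2.4, -0.2, 7.0]
gripper_width: 0.458
```

Run:
```python
from h import *
go(481.5,-62.5,53,76.3)
```

```text
t 12.55 pos [481.6 -62.6  53.2] yaw -103.8 tilt [ 0.001 -0.    -1.   ] move [-0.   0.1  0.2] spin -0.1 F [-2.4 -0.2  7. ] w 38.9
```

Emit:
step_arm(targets=[[0, 0, -5, 0, 1], [0, 0, -15, 0, 1], [0, 0, -30, 0, 1], [0, 0, -45, 0, 1], [0, 0, -45, 0, 1], [0, 0, -45, 0, 1]])

```text
t: 13.05
eef_pos: [0.4813, -0.0626, 0.0979]
tool_rot: [0.001, -0.617, 0.787, -0.0]
contact_force: [0.1, 0.8, -8.3]
gripper_width: 0.461
```

Run:
```python
from h import *
a=np.radians(-6.7);X=np.array([np.cos(a),np.sin(a)])
o=np.array([599.5,132.4])+40*X; print("pad",o)
p=o-115*X; go(p[0],p[1],98,83.3); p=o-60.5*X; go(p[0],p[1],56,83.3)
c=cam("side"); z(c,270,370,150,245,7,"b2.png"); np.savez("side_b2.npz",**c);c=cam("top"); z(c,290,350,200,290,7,"b2t.png")
```

```text
pad [639.22682598 127.73317052]
t 13.05 pos [481.3 -62.6  97.9] yaw -103.8 tilt [ 0.001 -0.    -1.   ] move [-2.083e+02  6.000e+00 -1.000e-01] spin -7.1 F [ 0.1  0.8 -8.3] w 39.2
t 13.05 pos [481.3 -62.6  97.9] yaw -103.8 tilt [ 0.001 -0.    -1.   ] move [-215.1  -48.    42. ] spin -7.1 F [ 0.1  0.8 -8.3] w 39.2
```

View pics/b2.png

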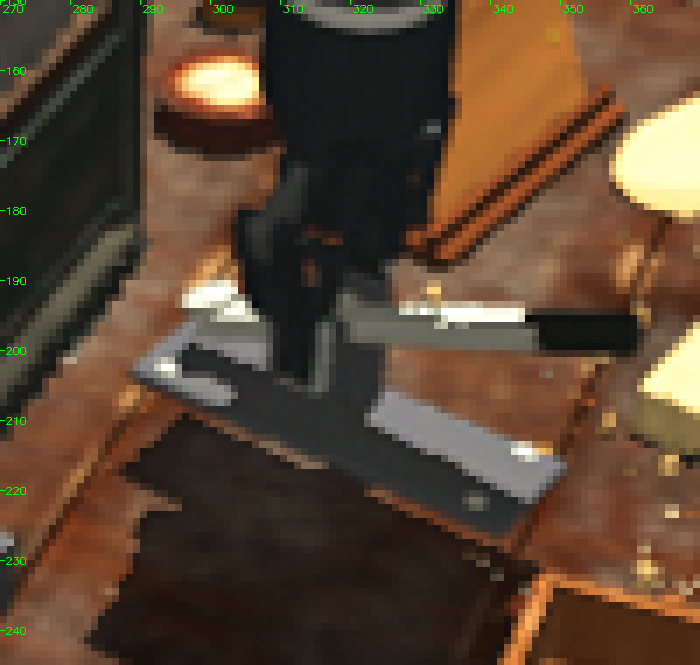

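Emit:
step_arm(targets=[[-20, 2, 0, -2, 1], [-45, 4, 0, -4, 1], [-75, 6, 0, -6, 1], [-105, 6, 0, -7, 1], [-135, 6, 0, -7, 1], [-165, 6, 0, -7, 1], [-190, 6, 0, -7, 1], [-205, 6, 0, -7, 1], [-208, 6, 0, -7, 1], [-208, 6, 0, -7, 1], [-208, 6, 0, -7, 1], [-208, 6, 0, -7, 1]])

```text
t: 14.15
eef_pos: [0.5241, 0.1386, 0.0967]
tool_rot: [-0.001, -0.663, 0.748, -0.0]
contact_force: [0.1, -0.2, -6.8]
gripper_width: 0.459
```

Run:
```python
from h import *
a=np.radians(-6.7);X=np.array([np.cos(a),np.sin(a)])
o=np.array([639.2,127.7])
p=o-115*X; go(p[0],p[1],56,83.3); p=o-60.5*X; go(p[0],p[1],56,83.3)
c=cam("side"); z(c,200,320,180,275,6,"b3.png"); np.savez("side_b3.npz",**c);c=cam("top"); z(c,225,305,170,290,5,"b3t.png");np.savez("top_b3.npz",**c)
```

```text
t 14.15 pos [524.1 138.6  96.7] yaw -96.9 tilt [-0.002 -0.002 -1.   ] move [-2.6 -0.6 40.7] spin -0.2 F [ 0.1 -0.2 -6.8] w 39.0
t 14.15 pos [524.1 138.6  96.7] yaw -96.9 tilt [-0.002 -0.002 -1.   ] move [ -2.8 -55.1  40.6] spin -0.2 F [ 0.1 -0.2 -6.8] w 39.0
```

View pics/b3.png

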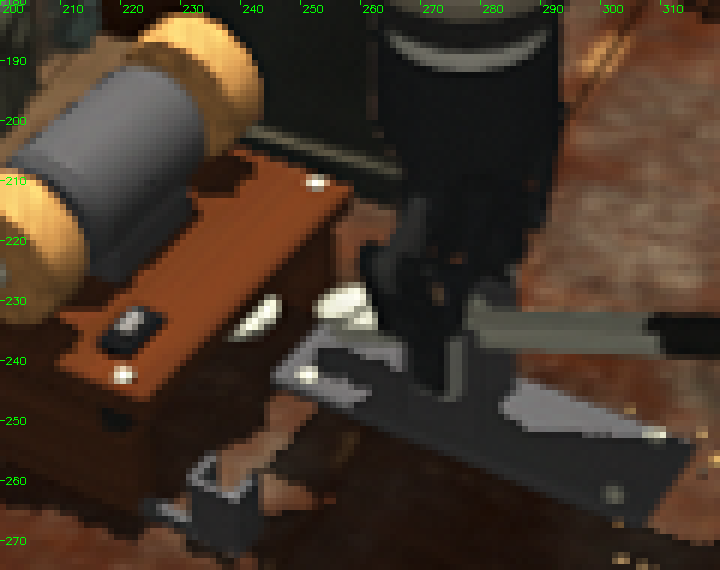

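View pics/b3t.png

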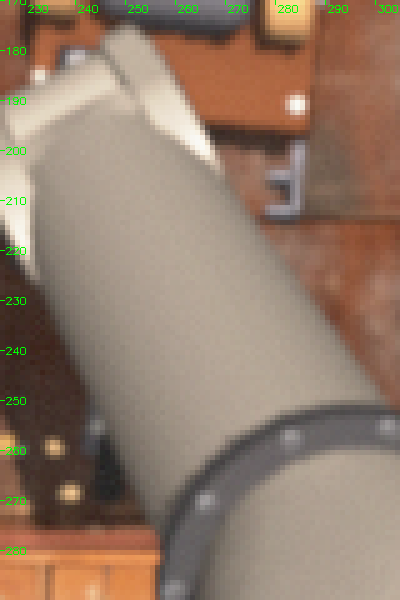

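Run:
```python
from seg import *
s=ld("side_b3.npz"); t=ld("top0.npz")
a=np.radians(-6.7);X=np.array([np.cos(a),np.sin(a)]);Y=np.array([-np.sin(a),np.cos(a)])
def fr(m,z,c,nm):
    ys,xs=np.nonzero(m); P=np.array([onz(c,u,v,z)[:2]*1000 for u,v in zip(xs,ys)]); print(nm,len(xs),"px",xs.mean().round(1),ys.mean().round(1),"world",P.mean(0).round(1)); return P
f=s["frame"].astype(int); m=np.zeros((420,560),bool); m[226:240,236:249]=1; m&=f.min(2)>110
P=fr(m,.058,s,"pad vis"); o=np.array([639.2,127.7]); L=P-o; print("local x range",(L@X).min(),(L@X).max(),"y",(L@Y).min(),(L@Y).max(), "mid y",((L@Y).min()+(L@Y).max())/2)
m=np.zeros((420,560),bool); m[222:240,250:268]=1; m&=f.min(2)>140
# saddle expected
p,R,_=pose(); pin=p[:2]; 
q=pin+61*X; print("saddle exp px",proj(s,[*(q/1000),(p[2]-53+42)/1000]), "pad rim px", [np.round(proj(s,[*((o+18*(np.cos(k)*X+np.sin(k)*Y))/1000),zz]),1) for k in (2.2,np.pi,4.1) for zz in (.054,.06)])
ys,xs=np.nonzero(m);print("saddle vis",xs.min(),xs.max(),ys.min(),ys.max(),xs.mean(),ys.mean())
# bed front edge corners in side view z=.075
for l,lx,ly in [("bedL",-10,86),("bedR",-10,-86)]:
    print(l,np.round(proj(s,[*((o+lx*X+ly*Y)/1000),.075]),1),np.round(proj(t,[*((o+lx*X+ly*Y)/1000),.075]),1))
z(s,228,272,215,250,16,"b3z.png")
```

```text
pad vis 20 px 242.8 232.6 world [628.6 129.1]
local x range -16.90314743702705 -7.360004998959587 y -12.029112036576922 13.463947646484986 mid y 0.7174178049540316
saddle exp px (np.float64(256.72237037027804), np.float64(229.24239552602026)) pad rim px [array([239.9, 236.7]), array([239.8, 235.1]), array([245.1, 234.6]), array([245. , 232.9]), array([245.7, 230.6]), array([245.6, 228.9])]
saddle vis 253 261 228 234 257.3333333333333 230.6153846153846
bedL [223.7 246.5] [229.6 189.6]
bedR [258.9 210.7] [286.  195.9]
```

View pics/b3z.png

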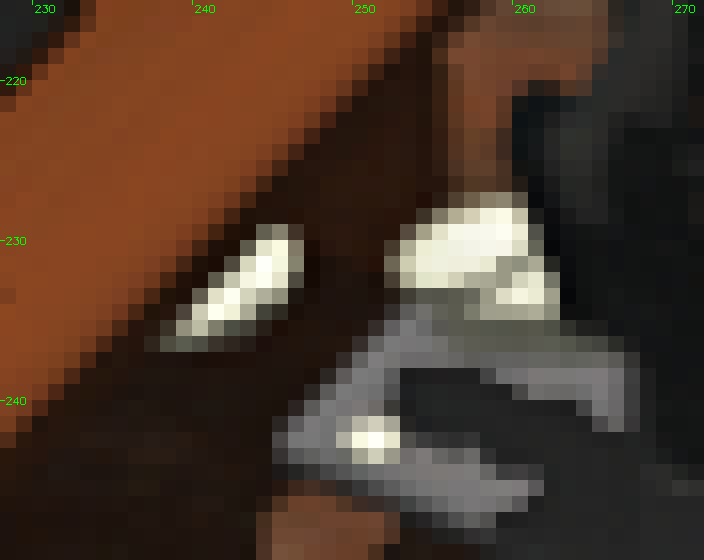

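In the side view the pad sliver is at (238–246, 229–236) and the saddle at (256.7,230). Both match prediction to within 1 px. I'll lower to 3 mm above the bench and slide in.

Emit:
step_arm(targets=[[-2, 0, 12, 0, 1], [-3, -1, 25, 0, 1], [-3, -1, 36, 0, 1], [-3, -1, 40, 0, 1], [-3, -1, 40, 0, 1], [-3, -15, 40, 0, 1], [-3, -30, 40, 0, 1], [-3, -42, 40, 0, 1], [-3, -50, 40, 0, 1], [-3, -54, 40, 0, 1], [-3, -55, 40, 0, 1], [-3, -55, 40, 0, 1], [-3, -55, 40, 0, 1]])

```text
t: 15.33
eef_pos: [0.5787, 0.1375, 0.0571]
tool_rot: [-0.001, -0.664, 0.747, 0.0]
contact_force: [-0.3, 0.1, -7.4]
gripper_width: 0.458
```

Run:
```python
from h import *
a=np.radians(-6.7);X=np.array([np.cos(a),np.sin(a)])
o=np.array([639.2,127.7])
p=o-60.5*X; go(p[0],p[1],53.2,83.3)
c=cam("side"); z(c,225,295,205,265,10,"b4.png"); np.savez("side_b4.npz",**c)
```

```text
t 15.33 pos [578.7 137.5  57.1] yaw -96.7 tilt [-0.001 -0.    -1.   ] move [ 2.7 -0.7  3.9] spin -0.0 F [-0.3  0.1 -7.4] w 38.9
```

View pics/b4.png

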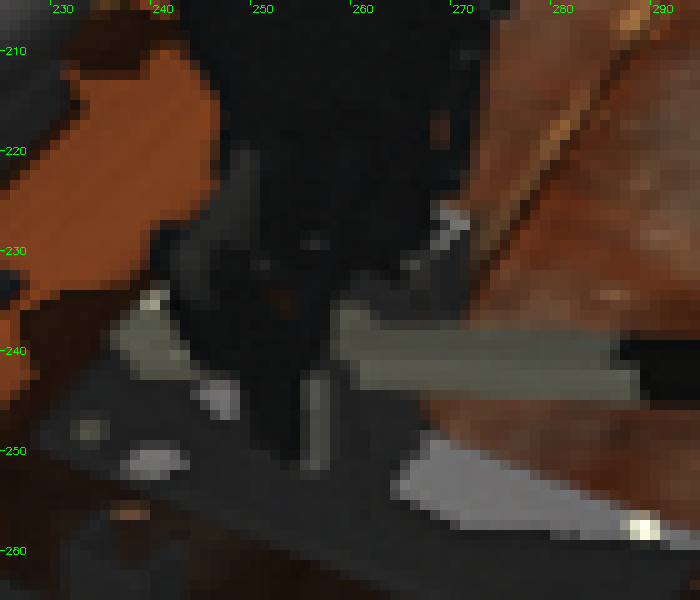

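Emit:
step_arm(targets=[[1.5, -0.5, 0, 0, 1], [2.7, -0.7, 0, 0, 1], [2.7, -0.7, 1, 0, 1], [2.7, -0.7, 2.5, 0, 1], [2.7, -0.7, 3.5, 0, 1], [2.7, -0.7, 4, 0, 1], [2.7, -0.7, 4, 0, 1]])

```text
t: 15.97
eef_pos: [0.58, 0.1346, 0.0533]
tool_rot: [-0.0, -0.664, 0.748, 0.0]
contact_force: [-0.3, -0.2, -7.3]
gripper_width: 0.459
```

Run:
```python
from h import *
a=np.radians(-6.7);X=np.array([np.cos(a),np.sin(a)])
o=np.array([639.2,127.7])
p=o-60.5*X; go(p[0],p[1],53.2,83.3)
```

```text
t 15.97 pos [580.  134.6  53.3] yaw -96.8 tilt [-0. -0. -1.] move [-0.   0.9  0.1] spin -0.1 F [-0.3 -0.2 -7.3] w 39.0
```

Emit:
step_arm(targets=[[0, 0.5, 0.5, 0, 1], [0, 0.5, 1, 0, 1], [0, 0.5, 1, 0, 1], [0, 0.5, 1, 0, 1]])

```text
t: 16.3
eef_pos: [0.58, 0.1346, 0.0532]
tool_rot: [0.0, -0.664, 0.748, -0.0]
contact_force: [-4.1, -1.5, 6.8]
gripper_width: 0.457
```

Run:
```python
from h import *
a=np.radians(-6.7);X=np.array([np.cos(a),np.sin(a)])
o=np.array([639.2,127.7])
p=o-60.5*X; go(p[0],p[1],53.2,83.3)
```

```text
t 16.3 pos [580.  134.6  53.2] yaw -96.8 tilt [ 0.001 -0.    -1.   ] move [-0.   0.9  0. ] spin -0.1 F [-4.1 -1.5  6.8] w 38.8
```

Seated on the bench. I'll open moderately, because the channels are beside the fingers, and rise.

Emit:
step_arm(targets=[[0, 0, -0.5, 0, 0.5], [0, 0, -1, 0, 0.4], [0, 0, -1, 0, 0.35], [0, 0, -1, 0, 0.35], [0, 0, -10, 0, 0.35], [0, 0, -30, 0, 0.35], [0, 0, -60, 0, 0.35], [0, 0, -95, 0, 0.35], [0, 0, -120, 0, 0.35], [0, 0, -120, 0, 0.35]])

```text
t: 17.13
eef_pos: [0.583, 0.1359, 0.1789]
tool_rot: [0.005, -0.664, 0.748, -0.002]
contact_force: [-0.6, 1.0, 0.5]
gripper_width: 0.65
```

Run:
```python
from h import *
a=np.radians(-6.8);X=np.array([np.cos(a),np.sin(a)])
pin=np.array([580.,134.6]); h=pin-112*X; print(h); go(h[0],h[1],150,None)
c=cam("side"); z(c,220,310,200,275,8,"b5.png"); np.savez("side_b5.npz",**c);c=cam("top"); np.savez("top_b5.npz",**c); z(c,225,305,170,290,5,"b5t.png")
```

```text
[468.78786309 147.86124445]
t 17.13 pos [583.  135.9 178.9] yaw -96.8 tilt [ 0.01   0.003 -1.   ] move [  1.7 115.   27.8] spin 0 F [-0.6  1.   0.5] w 55.2
```

View pics/b5.png

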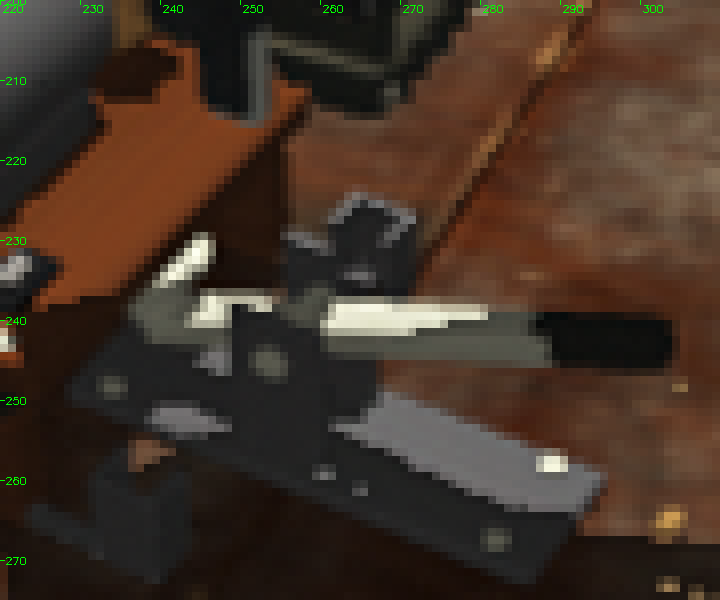

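View pics/b5t.png

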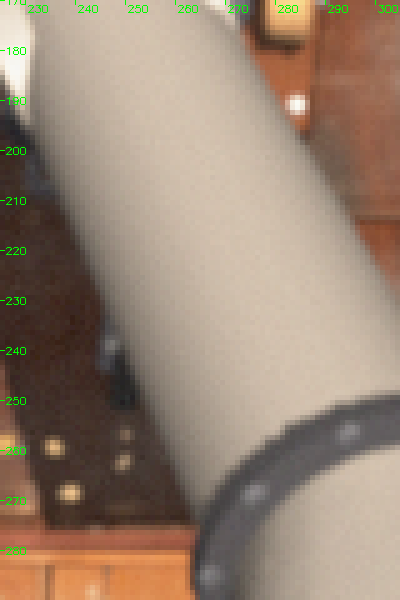

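Run:
```python
from seg import *
s=ld("side_b5.npz")
a=np.radians(-6.8);X=np.array([np.cos(a),np.sin(a)]);Y=np.array([-np.sin(a),np.cos(a)])
pin=np.array([580.,134.6])
o=np.array([639.2,127.7]); print("saddle-pad local",(pin+61*X-o)@X,(pin+61*X-o)@Y)
for l,lx,ly,zz in [("grip",-110,0,92),("pin near",0,20,50),("saddle",61,0,42),("saddle L",61,12,42),("saddle F",73,0,42),("FN",82,28,8),("RN",-102,28,8),("RF",-102,-28,8),("cheekNtopF",18,20,66),("cheekNtopR",-18,20,66)]:
    q=[*((pin+lx*X+ly*Y)/1000),zz/1000]; print(l,np.round(proj(s,q),1))
for k in np.linspace(0,2*np.pi,8,endpoint=False): print(np.round(proj(s,[*((o+18*(np.cos(k)*X+np.sin(k)*Y))/1000),.054]),1),end=" ")
```

```text
saddle-pad local 1.3994545387781112 -0.158052917809758
grip [295.5 242.4]
pin near [254.4 245.1]
saddle [239.4 235.6]
saddle L [236.9 238.1]
saddle F [235.7 234.2]
FN [228.  248.2]
RN [286.8 271.9]
RF [296.6 258.8]
cheekNtopF [248.4 238.3]
cheekNtopR [260.1 242.8]
[234.  230.3] [233.  233.6] [235.8 236.2] [240.9 236.6] [245.1 234.6] [246.  231.3] [243.1 228.7] [238.2 228.3]
```

The jack stands with its saddle under the pad. Base corners appear at (228.5,249) and (286.5,272.5), as predicted, and the saddle-to-pad offset is about 1–2 mm. Next I'll close the fingers and go over the handle.

Emit:
step_arm(targets=[[0, 20, 0, 0, 0.6], [0, 50, 0, 0, 0.8], [1, 80, 10, 0, 1], [1, 105, 20, 0, 1], [1, 116, 25, 0, 1], [1, 116, 25, 0, 1], [1, 116, 25, 0, 1], [1, 116, 25, 0, 1]], newtons=30)

```text
t: 17.9
eef_pos: [0.4653, 0.1473, 0.1473]
tool_rot: [0.0, -0.664, 0.748, -0.0]
contact_force: [0.3, -0.4, 0.8]
gripper_width: -0.002
```

Run:
```python
from h import *
a=np.radians(-6.8);X=np.array([np.cos(a),np.sin(a)])
pin=np.array([580.,134.6]); h=pin-114*X; print(h); go(h[0],h[1],128,None)
c=cam("side"); z(c,225,325,180,275,7,"b6.png"); np.savez("side_b6.npz",**c);c=cam("top"); np.savez("top_b6.npz",**c); z(c,225,305,170,290,5,"b6t.png")
```

```text
[466.80193208 148.09805239]
t 17.9 pos [465.3 147.3 147.3] yaw -96.8 tilt [ 0.001  0.    -1.   ] move [-1.  -1.4 19.3] spin 0 F [ 0.3 -0.4  0.8] w -0.2
```

View pics/b6.png

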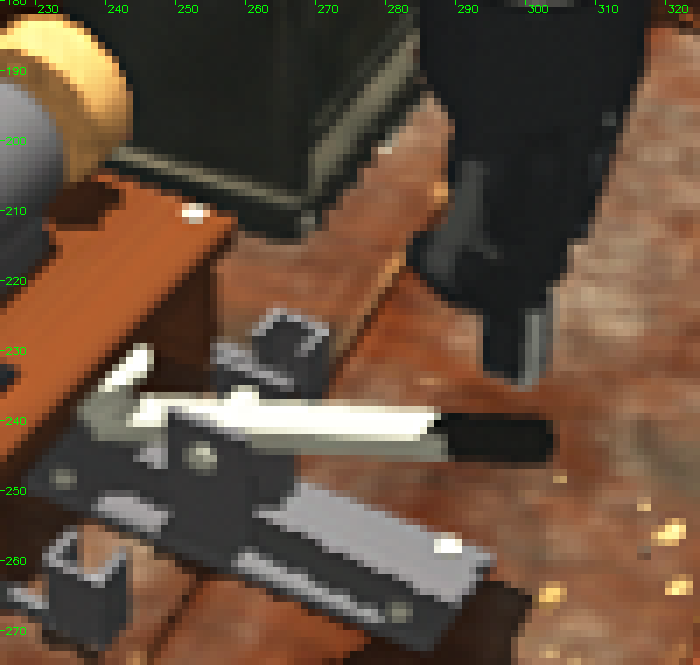

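View pics/b6t.png

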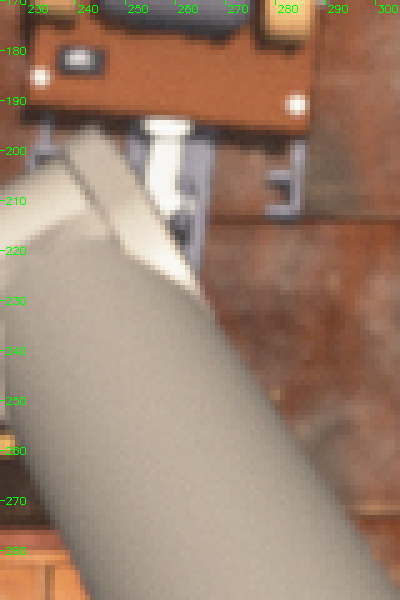

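Run:
```python
from seg import *
t=ld("top_b6.npz"); z(t,245,275,188,225,18,"b6z.png")
```

```text
(no output)
```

View pics/b6z.png

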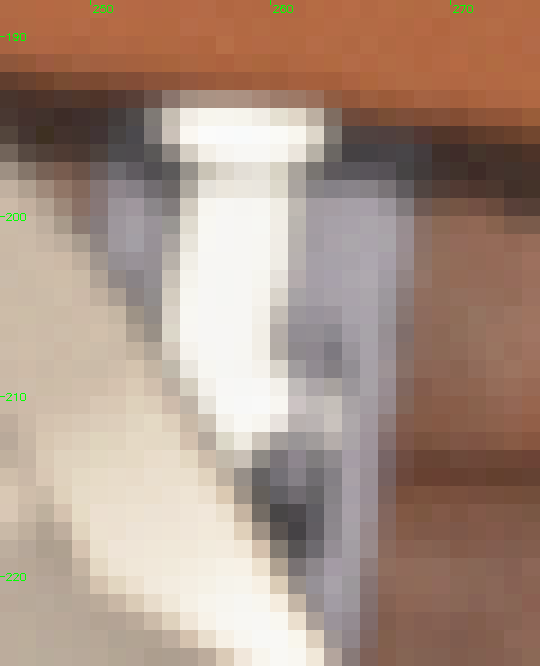

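Pad, saddle and lever line up within about 2 mm: pad centre at u≈258, lever at u≈257.7, base at u≈259. Now the press, in stages.

Emit:
step_arm(targets=[[-1, -1, 10, 0, 1], [-1, -1, 16, 0, 1], [-1, -1, 20, 0, 1], [-1, -1, 24, 0, 1], [-1, -1, 28, 0, 1], [-1, -1, 32, 0, 1], [-1, -1, 36, 0, 1], [-1, -1, 40, 0, 1], [-1, -1, 44, 0, 1], [-1, -1, 48, 0, 1]])

```text
t: 18.83
eef_pos: [0.4651, 0.1483, 0.099]
tool_rot: [-0.0, -0.664, 0.748, 0.0]
contact_force: [-3.2, 0.5, 6.0]
gripper_width: 0.003
```

Run:
```python
from h import *
a=np.radians(-6.8);X=np.array([np.cos(a),np.sin(a)])
pin=np.array([580.,134.6]); h=pin-114*X; print(h); go(h[0],h[1],58,None)
c=cam("side"); z(c,225,325,180,275,7,"b7.png"); np.savez("side_b7.npz",**c)
```

```text
[466.80193208 148.09805239]
t 18.83 pos [465.1 148.3  99. ] yaw -96.8 tilt [-0. -0. -1.] move [ 0.  -1.7 41. ] spin 0 F [-3.2  0.5  6. ] w 0.2
```

View pics/b7.png

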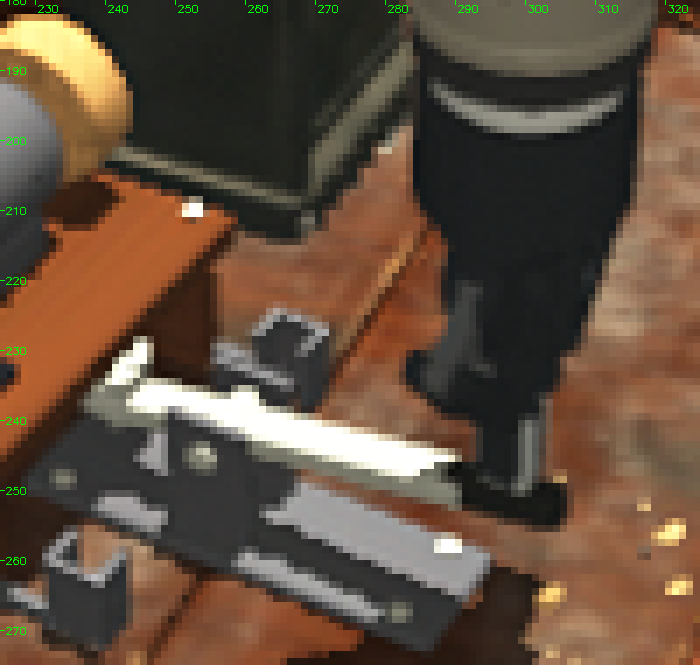

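The lever is about halfway down, with the tip on the grip at (298,250), and the jack base has not moved. Continuing.

Emit:
step_arm(targets=[[0, 2, 3, 0, 1], [0, 2, 7, 0, 1], [0, 2, 11, 0, 1], [0, 2, 15, 0, 1], [0, 2, 19, 0, 1], [0, 2, 23, 0, 1], [0, 2, 26, 0, 1], [0, 1, 29, 0, 1], [0, 1, 32, 0, 1], [0, 1, 35, 0, 1], [0, 1, 35, 0, 1]])

```text
t: 19.8
eef_pos: [0.4633, 0.1485, 0.0638]
tool_rot: [-0.001, -0.664, 0.747, 0.0]
contact_force: [-3.6, 0.5, 4.2]
gripper_width: 0.0
```

Run:
```python
from h import *
a=np.radians(-6.8);X=np.array([np.cos(a),np.sin(a)])
pin=np.array([580.,134.6]); h=pin-114*X; print(h); go(h[0],h[1],58,None)
c=cam("side"); z(c,225,325,180,275,7,"b8.png"); np.savez("side_b8.npz",**c)
```

```text
[466.80193208 148.09805239]
t 19.8 pos [463.3 148.5  63.8] yaw -96.7 tilt [-0.002 -0.    -1.   ] move [-0.1 -3.5  5.8] spin 0 F [-3.6  0.5  4.2] w 0.0
```

View pics/b8.png

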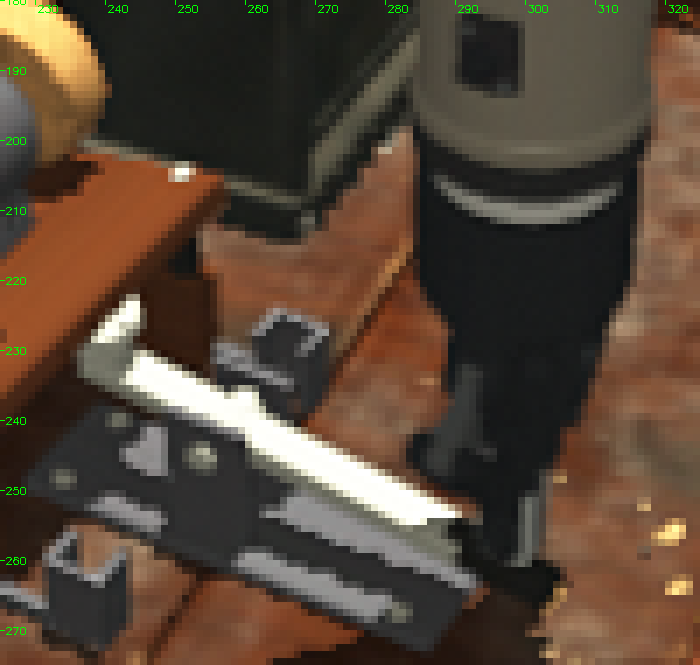

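The bed is rising, with its corner screw moved from (251.7,210) to (250,204). I'll continue to the stop.

Emit:
step_arm(targets=[[0, -1, 2, 0, 1], [0, -1, 4, 0, 1], [0, -1, 5, 0, 1], [0, -1, 6, 0, 1], [0, -1, 6, 0, 1]])

```text
t: 20.27
eef_pos: [0.465, 0.1482, 0.0583]
tool_rot: [-0.0, -0.664, 0.748, 0.0]
contact_force: [-5.0, 0.7, 5.4]
gripper_width: 0.002
```

Run:
```python
from h import *
go(463,148.5,58,None)
c=cam("side"); z(c,225,325,180,275,7,"b9.png"); np.savez("side_b9.npz",**c)
```

```text
t 20.27 pos [465.  148.2  58.3] yaw -96.8 tilt [-0.001 -0.    -1.   ] move [-0.   2.   0.3] spin 0 F [-5.   0.7  5.4] w 0.1
```

View pics/b9.png

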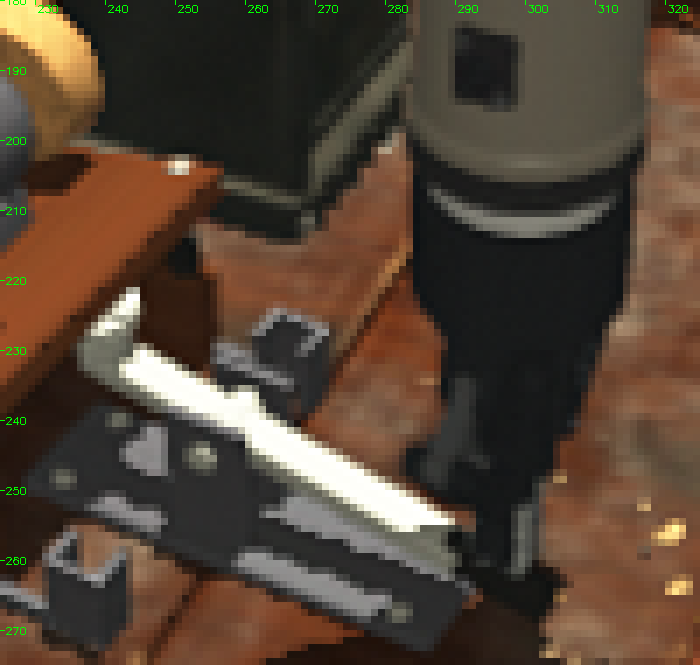

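Emit:
step_arm(targets=[[0, 1, 1, 0, 1], [0, 2, 2, 0, 1], [0, 2, 3, 0, 1], [0, 2, 3, 0, 1]])

```text
t: 20.65
eef_pos: [0.4649, 0.1484, 0.0558]
tool_rot: [0.001, -0.664, 0.748, -0.001]
contact_force: [-0.9, -0.3, 6.1]
gripper_width: -0.001
```

Run:
```python
from h import *
go(463,148.5,55,None)
```

```text
t 20.65 pos [464.9 148.4  55.8] yaw -96.8 tilt [ 0.003  0.001 -1.   ] move [0.1 1.9 0.8] spin 0 F [-0.9 -0.3  6.1] w -0.1
```

Emit:
step_arm(targets=[[0, 0, 1, 0, 1], [0, 0, 2, 0, 1], [0, 0, 3, 0, 1], [0, 0, 3, 0, 1], [0, 0, 3, 0, 1]])

```text
t: 21.07
eef_pos: [0.4652, 0.1484, 0.0539]
tool_rot: [0.001, -0.664, 0.748, -0.001]
contact_force: [-3.8, -1.7, 16.9]
gripper_width: -0.006
```

Run:
```python
from h import *
go(463,148.5,55,None)
c=cam("side"); z(c,225,325,180,275,7,"c1.png"); np.savez("side_c1.npz",**c)
```

```text
t 21.07 pos [465.2 148.4  53.9] yaw -96.8 tilt [ 0.003  0.    -1.   ] move [ 0.1  2.2 -1.2] spin 0 F [-3.8 -1.7 16.9] w -0.5
```

View pics/c1.png

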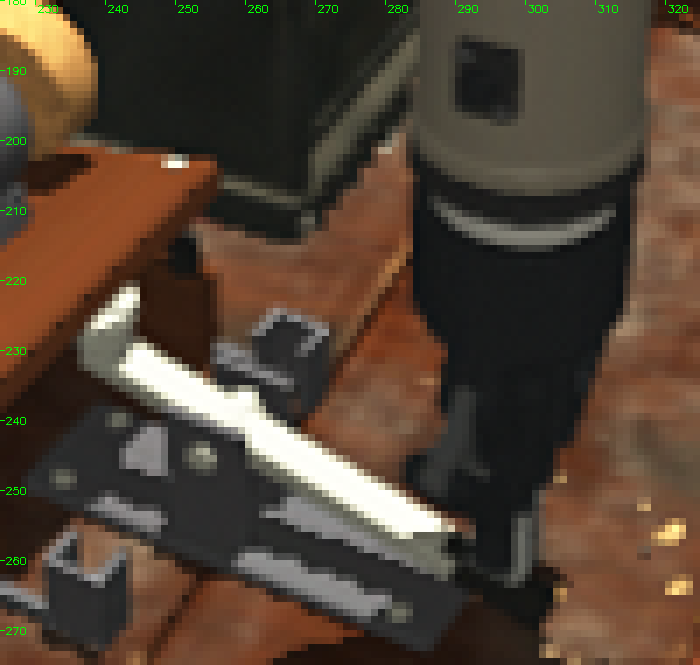

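The force jumped to 17 N while the tip barely moved, which indicates the stop. I'll verify the angles, the pad, the rack and the bystanders.

Run:
```python
from seg import *
s=ld("side_c1.npz")
a=np.radians(-6.8);X=np.array([np.cos(a),np.sin(a)]);Y=np.array([-np.sin(a),np.cos(a)])
pin=np.array([580.,134.6]);o=np.array([639.2,127.7])
for th in (0.45,0.5,0.54,0.58):
    al=th-.36
    def L(sx,sz,ly=0): 
        return [*((pin+(sx*np.cos(al)-sz*np.sin(al))*X+ly*Y)/1000),(50+sx*np.sin(al)+sz*np.cos(al))/1000]
    print(th,"saddle",np.round(proj(s,L(60,14)),1),"handle front end of grip",np.round(proj(s,L(-95,0)),1),"grip end",np.round(proj(s,L(-141,0)),1))
# bed tilt: far-right screw; find in before/after, ray-> plane? use bed front right corner
b=ld("side_b5.npz")
for bt in (0,.18,.20,.22,.24):
    hx=104; 
    def B(lx,ly,zz): # hinge at local x=104,z=60
        dx,dz=lx-hx,zz-60; return [*((o+(hx+dx*np.cos(bt)+dz*np.sin(bt))*X+ly*Y)/1000),(60-dx*np.sin(bt)+dz*np.cos(bt))/1000]
    print(bt,"bed R front top",np.round(proj(s,B(-10,-86,75)),1),"pad front",np.round(proj(s,B(-18,0,60)),1),np.round(proj(s,B(-18,0,54)),1))
c=cam("top"); save(c,"c1t.png"); np.savez("top_c1.npz",**c); c=cam("side"); save(c,"c1s.png"); np.savez("side_c2.npz",**c); print(bot.get_obs()["contact_force"])
z(s,230,310,195,275,9,"c1z.png")
```

```text
0.45 saddle [239.6 228.2] handle front end of grip [289.6 255. ] grip end [305.4 262.3]
0.5 saddle [239.9 227.5] handle front end of grip [289.4 256.3] grip end [305.  264.2]
0.54 saddle [240.1 226.9] handle front end of grip [289.2 257.3] grip end [304.6 265.6]
0.58 saddle [240.4 226.4] handle front end of grip [288.9 258.2] grip end [304.1 267. ]
0 bed R front top [258.9 210.7] pad front [245.  232.9] [245.1 234.6]
0.18 bed R front top [257.4 204.5] pad front [244.  226.4] [244.5 228.2]
0.2 bed R front top [257.1 203.8] pad front [243.9 225.6] [244.3 227.5]
0.22 bed R front top [256.9 203.1] pad front [243.7 224.9] [244.2 226.7]
0.24 bed R front top [256.6 202.4] pad front [243.4 224.1] [244. 226.]
[-4.03440292 -2.8489992  17.94216809]
```

View pics/c1z.png

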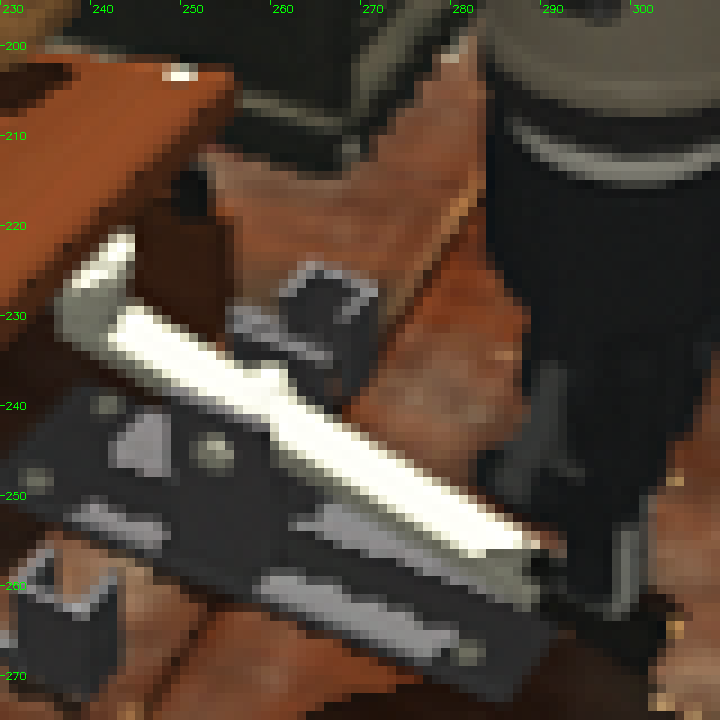

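View pics/c1t.png

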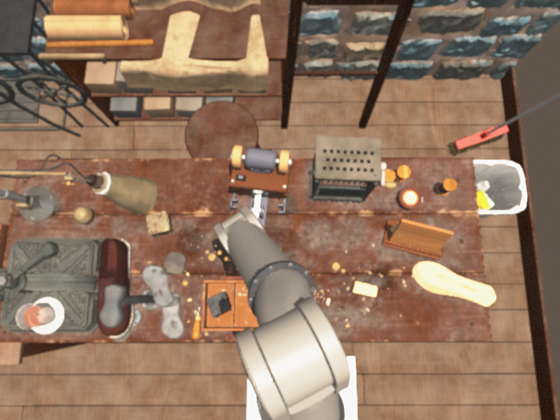

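View pics/c1s.png

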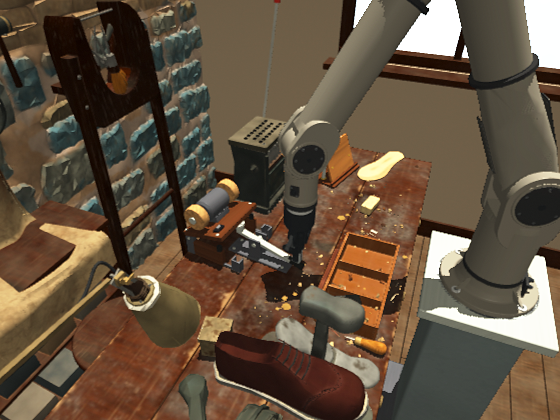

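Everything checks out. The near end of the handle grip is at about (288.5,259), and the stop angle of 0.58 predicts (288.9,258.2). The bed corner has risen to about (255,202.5), matching a tilt of about 0.22 or slightly more. The board leans in the rack at (345,165), and the bystanders have not moved.

Run:
```python
from h import *
go(463,148.5,55,None)
print(bot.hand_in())
```

```text
t 21.22 pos [465.2 148.4  53.9] yaw -96.8 tilt [ 0.003  0.    -1.   ] move [ 0.1  2.2 -1.1] spin 0 F [-4.  -2.8 17.9] w 0.0
the job is handed in; nothing more can be done
None
```

The job is handed in at 21.2 s: the board is in the rack, and the polisher's front is up on the jack. The closed fingertips are still holding the handle down.

- **Board:** I lifted it straight out of the channels, set its foot behind the rack's front strip and tipped its back onto the bar. The last pictures show it leaning there; I did not measure the lean angle.
- **Jack:** I stood it on the bench with the saddle under the lift pad and let go before pressing. Positions from the arm and the pictures put the saddle about 1–2 mm off the pad's centre. The side view read about 1 px (2 mm) off for both jack and pad, so the offset between them is unaffected.
- **Handle:** it is at its stop. On the last 3 mm of press the force rose from 6 N to 17 N with little movement. The handle's position matches the stop angle of 0.58 to about 1 px. The raised bed corner fits a tilt of about 0.22, 1–2 px off the prediction, which used an assumed hinge position.
- **Hold:** the last reading was about 18 N on the fingertips, including about 5 N sideways. The jack base had not shifted in the pictures.
- **Other things on the bench:** they look unmoved in the last pictures (checked by eye), except any part of the scene hidden behind the arm in the top view.

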